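# Load and lock the filter tray of a laser scan unit

### The job

Take the yellow-headed release pin from its stand and push it down the small access hole in the top of the scan unit to trip the hidden latch, so that the filter tray springs out; then plug the pin fully home, upright, in the red-ringed interlock terminal and let go of it. After that, set every filter cube on the bench upright into a pocket of the tray (one to a pocket, any pocket, flat on its floor), and only when all are in, push the tray shut until it latches; then fit the red square-bored lock knob over the square brass shaft on the scan unit's roof, right side up and all the way down, disturbing neither the objective, the jar nor the carton.

Things in the scene. Friction and masses are not known exactly. Their poses are not given: they have to be found in the camera images.
- scan_unit: White scan unit fixed to the bench: a hollow housing 145 deep (x) x 250 wide (y) x 90 mm high, with a solid electronics block 85 deep and as high behind it (local x 145 to 230). Origin: on the bench, middle of its front face; local x points from the front to the back (into the unit), y to its left, z up. The tray comes out of the front, along local -x.
- access_hole (a point): Centre of the mouth of the 14 mm round access hole with a black bezel in the top of the scan unit (level with the top, 90 mm above the bench), on the unit's middle line, 105 mm behind its front face. Axes as the scan unit. The roof is 12 mm thick; the hidden latch pad lies under the hole, 26 mm below its mouth.
- latch (a joint): How far the hidden latch pad (22 mm wide, under the access hole) is pressed straight down, in m: 0 up, 0.010 at its stop. Spring: 2.4 N to start, 6.4 N at the stop, plus some friction; about 6 mm frees the tray. It springs back up when let go.
- filter_tray (a joint): How far the tray is out, in m: 0 at its inner stop, about 0.0015 shut and latched, 0.105 fully out. Once freed a spring (5.6 N shut, 1.4 N out) drives it out in about 1 s and keeps it out. To shut it, push it to its stop (6 to 15 N): the latch gives way by a ramp and catches in the last 2 mm; let go sooner and it comes out again.
- tab_face (a point): On the front face of the orange push tab at the middle of the tray's front (tab 26 mm wide, 8 mm thick, 12 to 64 mm above the bench): middle of the width, 50 mm above the bench. The tab is pushed along the scan unit's local +x. Moves with the tray; with the tray at its stop it lies 4 mm in front of the unit's front face.
- pin: Loose release pin, upright in the pin stand at the start: steel shaft 6 mm in diameter and 62 mm long with a slightly chamfered foot, and above it a yellow square grip 14 x 14 x 30 mm (62 to 92 mm above the tip). 40 g. Origin: centre of its tip (foot); z points up along it to the grip.
- stand_hole (a point): Centre of the mouth of the hole (8.5 mm wide, 30 mm deep) in the top of the wooden pin stand (50 x 50 x 40 mm high, fixed). The pin stands on the floor of this hole at the start.
- terminal (a point): Centre of the mouth of the interlock terminal: a vertical hole 8.5 mm wide (mouth chamfered by 2 mm), 30 mm deep, with a red ring, in the middle of the top of a fixed blue box 60 x 60 x 45 mm high. z up. Fully home, the pin's tip stands on the hole's floor, 30 mm below this point, and the yellow grip starts 32 mm above this point.
- pocket0 (a point): Middle of the floor of tray pocket 0 (local y = -87 mm from the middle of the tray), 18 mm above the bench; axes as the scan unit. Square pocket 42 x 42 mm, walls 8 mm high (tops 26 mm above the bench), black floor. Moves with the tray; tray out: 71 mm in front of the unit's front face; tray shut: 34 mm behind it, under the roof.
- pocket1 (a point): Middle of the floor of tray pocket 1 (local y = -40 mm from the middle of the tray), 18 mm above the bench; axes as the scan unit. Square pocket 42 x 42 mm, walls 8 mm high (tops 26 mm above the bench), black floor. Moves with the tray; tray out: 71 mm in front of the unit's front face; tray shut: 34 mm behind it, under the roof.
- pocket2 (a point): Middle of the floor of tray pocket 2 (local y = 40 mm from the middle of the tray), 18 mm above the bench; axes as the scan unit. Square pocket 42 x 42 mm, walls 8 mm high (tops 26 mm above the bench), black floor. Moves with the tray; tray out: 71 mm in front of the unit's front face; tray shut: 34 mm behind it, under the roof.
- pocket3 (a point): Middle of the floor of tray pocket 3 (local y = 87 mm from the middle of the tray), 18 mm above the bench; axes as the scan unit. Square pocket 42 x 42 mm, walls 8 mm high (tops 26 mm above the bench), black floor. Moves with the tray; tray out: 71 mm in front of the unit's front face; tray shut: 34 mm behind it, under the roof.
- cube0: Loose black filter cube with red round windows on its sides and a red dot on top: 34 x 34 mm, 28 mm high (the lowest 2 mm is a narrower metal foot, 31 x 31 mm), about 70 g. Origin: centre of its underside; x and y square to its sides, z up. May be absent.
- cube1: Loose black filter cube with green round windows on its sides and a green dot on top: 34 x 34 mm, 28 mm high (the lowest 2 mm is a narrower metal foot, 31 x 31 mm), about 70 g. Origin: centre of its underside; x and y square to its sides, z up. May be absent.
- cube2: Loose black filter cube with blue round windows on its sides and a blue dot on top: 34 x 34 mm, 28 mm high (the lowest 2 mm is a narrower metal foot, 31 x 31 mm), about 70 g. Origin: centre of its underside; x and y square to its sides, z up. May be absent.
- cube3: Loose black filter cube with yellow round windows on its sides and a yellow dot on top: 34 x 34 mm, 28 mm high (the lowest 2 mm is a narrower metal foot, 31 x 31 mm), about 70 g. Origin: centre of its underside; x and y square to its sides, z up. May be absent.
- shaft_foot (a point): Foot of the square brass shaft that stands on the scan unit's roof, 90 mm above the bench, on a black square: shaft 12 x 12 mm, 20 mm high. x and y square to its sides (its yaw differs from the unit's), z up.
- lock_knob: Loose red square lock knob, 34 x 34 mm, 24 mm high, 50 g, with a square bore 15 x 15 mm right through it (mouths chamfered by 2 mm), sides of bore and knob parallel; a white line on top. Fits the shaft in any of four quarter turns and then rests on the roof. Origin: centre of its underside; x and y square to its sides, z up.
- objective: Bystander: loose steel objective lens standing upright, 34 mm in diameter, 58 mm high. Origin: centre of its underside.
- oil_jar: Bystander: loose closed jar, 40 mm in diameter, 60 mm high. Origin: centre of its underside.
- tissue_box: Bystander: loose cardboard carton 100 x 100 x 80 mm high. Origin: centre of its underside.

How it is judged:
On the way, in this order (a step that is already met when the one before it is completed fails the run):
1. The latch is tripped with the pin: the tray has begun to come out (over 20 mm) while the pin's tip is down the access hole (value of joint filter_tray above 0.02 m and z of pin in the frame of access_hole below -0.015 m and horizontal distance between pin and access_hole below 0.012 m), for 0.05 s.
2. The pin is fully home in the interlock terminal (within 5 mm of the floor), upright and released, with the tray out (z of pin in the frame of terminal below -0.025 m and horizontal distance between pin and terminal below 0.004 m and angle between pin's own z axis and vertical below 0.2 rad and contact force between the fingers and pin below 0.1 N and value of joint filter_tray above 0.09 m), for 0.2 s.
3. Every cube present sits upright on the floor of a pocket, with the tray still out ((distance between cube0 and pocket0 below 0.008 m or distance between cube0 and pocket1 below 0.008 m or distance between cube0 and pocket2 below 0.008 m or distance between cube0 and pocket3 below 0.008 m) and (distance between cube1 and pocket0 below 0.008 m or distance between cube1 and pocket1 below 0.008 m or distance between cube1 and pocket2 below 0.008 m or distance between cube1 and pocket3 below 0.008 m) and (distance between cube2 and pocket0 below 0.008 m or distance between cube2 and pocket1 below 0.008 m or distance between cube2 and pocket2 below 0.008 m or distance between cube2 and pocket3 below 0.008 m) and (distance between cube3 and pocket0 below 0.008 m or distance between cube3 and pocket1 below 0.008 m or distance between cube3 and pocket2 below 0.008 m or distance between cube3 and pocket3 below 0.008 m) and angle between each of cube0, cube1, cube2, cube3's own z axis and vertical below 0.12 rad and value of joint filter_tray above 0.09 m), for 0.2 s.
4. The tray is shut and latched (within 4 mm of its stop), with the lock knob not yet on its shaft (value of joint filter_tray below 0.004 m and distance between lock_knob and shaft_foot above 0.03 m), for 0.3 s.
At the end, for the whole second after the job is handed in: Tray latched (within 4 mm of its stop); each cube present upright (0.12 rad) and at rest within 8 mm of the middle of a pocket floor; pin upright (0.2 rad) in the terminal within 5 mm of its floor, released; knob upright on the shaft, within 4 mm of the roof and in line (0.35 rad) ((distance between cube0 and pocket0 below 0.008 m or distance between cube0 and pocket1 below 0.008 m or distance between cube0 and pocket2 below 0.008 m or distance between cube0 and pocket3 below 0.008 m) and (distance between cube1 and pocket0 below 0.008 m or distance between cube1 and pocket1 below 0.008 m or distance between cube1 and pocket2 below 0.008 m or distance between cube1 and pocket3 below 0.008 m) and (distance between cube2 and pocket0 below 0.008 m or distance between cube2 and pocket1 below 0.008 m or distance between cube2 and pocket2 below 0.008 m or distance between cube2 and pocket3 below 0.008 m) and (distance between cube3 and pocket0 below 0.008 m or distance between cube3 and pocket1 below 0.008 m or distance between cube3 and pocket2 below 0.008 m or distance between cube3 and pocket3 below 0.008 m) and angle between each of cube0, cube1, cube2, cube3's own z axis and vertical below 0.12 rad and z of pin in the frame of terminal below -0.025 m and horizontal distance between pin and terminal below 0.004 m and angle between pin's own z axis and vertical below 0.2 rad and contact force between the fingers and pin below 0.1 N and horizontal distance between lock_knob and shaft_foot below 0.004 m and z of lock_knob in the frame of shaft_foot below 0.004 m and angle between lock_knob's own z axis and vertical below 0.1 rad and (angle between the x axis of lock_knob and the x axis of shaft_foot, either way round below 0.35 rad or angle between the x axis of lock_knob and the y axis of shaft_foot, either way round below 0.35 rad) and value of joint filter_tray below 0.004 m and linear speed of each of cube0, cube1, cube2, cube3 below 0.02 m/s and velocity of joint filter_tray below 0.01 m/s); the robot touches nothing.
It fails at once if the objective is moved more than 20 mm (distance of objective from where it was at the start of the episode above 0.02 m).
It fails at once if the jar is moved more than 20 mm (distance of oil_jar from where it was at the start of the episode above 0.02 m).
It fails at once if the carton is moved more than 20 mm (distance of tissue_box from where it was at the start of the episode above 0.02 m).
Of cube0, cube1, cube2, cube3 only 2 to 4 are there at a start; the rules pass over those that are not, and their reading is None.
At some moment in a run one of cube0, cube1, cube2, cube3, lock_knob may be knocked a few centimetres aside while the robot is not near it.
It also fails if it takes over 210 s, if anything falls off the work surface, if the arm or the gripper's body presses on something with over 40 N, if the wrist force passes 120 N, or if a joint passes its speed limit or range.

### The arm

A 6-joint arm with a two-finger parallel gripper is mounted at the origin on the work surface. World frame = base frame: x ahead of the robot, y to its left, z up, the work surface at z = 0. Lengths are in m, angles in rad, forces in N, time in s.
With the tool pointing down it reaches from about 0.3 to 0.875 m from the base axis. Payload 4.2 kg.
Tool frame: the origin (TCP) lies between the finger pads; the fingertips stand 11 mm ahead of it and the grasp point (between the pads) lies 8 mm behind it; x points along the fingers, z is the direction in which the jaws open and shut, and the axes are right-handed (so a half turn about x gives the same grasp; the last joint's range is limited). The gripper opens to 85 mm and grips with 20 to 120 N. Pads are 22 mm wide; open, the fingers measure 114 mm over their backs; the gripper's body (76 mm by 85 mm) begins 54 mm behind the grasp point. The pads swing forward as they close: fully open they stand 13 mm farther back than shut.
Start: joints at [-1.312, 0.32, 1.565, -0, 1.257, -0.02], TCP at [0.158, -0.553, 0.242] pointing down, gripper open.
Joint ranges: [-3.11, 3.11], [-0.84, 2.01], [0.21, 2.61], [-1.34, 4.49], [0.05, 2.63], [-2.56, 2.56]. Speed limits (rad/s): [2.57, 2.57, 3.14, 3.14, 3.14, 3.14].

### API

Orientations are given as a 3x3 rotation matrix whose columns are the frame's x, y, z axes.
In Python, from station import arm gives the robot as it stands.
- The arm moves only by the tool play_rows, never from a script. Its argument "increments" is a list that holds one entry, the list of rows, each a list of 4 numbers: the shift along the tool's x, y, z in m, then the turn about the tool's x in rad. A call has 1 to 20 rows; each row is the pose to reach, as a shift and turn from the pose commanded when the call began, along the tool's axes at that moment; what a row does not reach only later rows make up. A row lasts 1/10 s, in which the tool goes at most 50 mm and 8.59 degrees, less where a joint would pass 70% of its speed; a pose out of reach is approached as far as the arm can. A call with a gripper value outside its range is refused whole. "fingers" is the closure, from 0 (fully open) to 1 (shut), set as the call begins (left out, the last holds). The fingers move at their own pace and stop on an object; "force" is the grip in N (left out, the last holds). Time passes only in rows, so rows that repeat a pose let the fingers close. It gives the time, the measured TCP pose, the force and the opening at its end, in the units of the state.
- arm.get_obs(): the state, without advancing time (a new reading comes with each control period).
- arm.read_camera(name): name is "scene" or "top" or "wrist"; returns the picture (420x560x3 uint8, red, green, blue); there is no depth.
- arm.camera_model(name): a dict with "K" (3x3 intrinsics, pixels), "view" (4x4, takes a point from world to camera coordinates). Camera axes: x right, y down, z forward; pixel columns grow to the right and rows downward; lengths in m; the calibration is good to about 2 mm. The wrist camera is an equidistant fisheye: a pixel r from the principal point sees the ray r / f radians off the axis. A picture is of the moment at which its call begins: read the wrist's pose just before it. camera_model takes no time and is no camera call; for the wrist camera it gives the pose at the moment of the call.
- arm.sign_off(): hands the job in, once; it reports no verdict.
The state is a dict: "clock": time; "qpos": joint angles; "qvel": joint speeds; "joint_torque": joint torques, N m; "position": TCP position; "orientation": TCP orientation; "ft_force": force on the tool from outside, world axes, zero at the start; "wrist_torque": the same for the moment, N m; "width": finger opening in m.
Only numpy, scipy, OpenCV 4.12 (cv2) and the standard library are available. Lean on these libraries where they do the work, as an engineer would, in place of code of your own. Each camera call takes 0.05 s, during which the arm holds its last target. There are 200 camera calls.

## Working session

There is one attempt and no reset: what is moved stays moved. The work goes in short steps, Python scripts to look and compute and a tool call to move; the robot and the scene stay as the last step left them, time stands still between calls to the robot, and variables do not carry over. Pictures are saved under pics/ and viewed, about 12 in all and at most 16, crops included, and the job is handed in when it is done.

Besides the shell and the picture viewer there is one more tool, called after "Call:" as name(argument=value, ...) on one line, values as JSON. play_rows: Moves the arm, as the interface text tells. Its arguments: {"type":"object","properties":{"increments":{"type":"array","items":{"type":"array","items":{"type":"array","items":{"type":"number"}}}},"fingers":{"type":"number"},"force":{"type":"number"}},"required":["increments"]}

```bash
mkdir -p pics; ls
cat > h.py <<'E'
import numpy as np, cv2
from station import arm
def pic(name,fn=None):
    m=arm.camera_model(name); im=arm.read_camera(name)
    if fn: cv2.imwrite('pics/'+fn+'.png',cv2.cvtColor(im,cv2.COLOR_RGB2BGR))
    np.savez('pics/last_'+name,im=im,K=m['K'],view=m['view'])
    return im,m
def ray(m,name,u,v):
    K=np.array(m['K']);V=np.array(m['view'])
    x=(u-K[0,2])/K[0,0];y=(v-K[1,2])/K[1,1]
    if name=='wrist':
        r=np.hypot(x,y);d=np.array([np.sin(r)*x/max(r,1e-9),np.sin(r)*y/max(r,1e-9),np.cos(r)])
    else: d=np.array([x,y,1.])
    R=V[:3,:3];c=-R.T@V[:3,3]
    return c,R.T@d
def onz(m,name,u,v,z):
    c,d=ray(m,name,u,v); return c+d*(z-c[2])/d[2]
def proj(m,name,p):
    K=np.array(m['K']);V=np.array(m['view']);q=V[:3,:3]@np.array(p)+V[:3,3]
    if name=='wrist':
        r=np.hypot(q[0],q[1]);t=np.arctan2(r,q[2]);x,y=q[0]/r*t,q[1]/r*t
    else: x,y=q[0]/q[2],q[1]/q[2]
    return np.array([K[0,0]*x+K[0,2],K[1,1]*y+K[1,2]])
def saved(name):
    d=np.load('pics/last_'+name+'.npz'); return d['im'],{'K':d['K'],'view':d['view']}
E
python3 - <<'E'
from h import *
np.set_printoptions(precision=3,suppress=True)
for n in ['top','scene','wrist']:
    im,m=pic(n,n+'0'); print(n,np.array(m['K']),np.array(m['view']))
print(arm.get_obs())
E
```

```text
pics
top [[456.971   0.    281.132]
 [  0.    456.971 209.283]
 [  0.      0.      1.   ]] [[ 0.006 -1.    -0.006 -0.006]
 [-0.992 -0.005 -0.129  0.599]
 [ 0.129  0.007 -0.992  0.95 ]
 [ 0.     0.     0.     1.   ]]
scene [[462.147   0.    283.175]
 [  0.    462.147 221.134]
 [  0.      0.      1.   ]] [[ 0.77   0.638 -0.012 -0.462]
 [ 0.514 -0.631 -0.581 -0.266]
 [-0.379  0.441 -0.814  1.235]
 [ 0.     0.     0.     1.   ]]
wrist [[325.192   0.    281.687]
 [  0.    325.192 202.953]
 [  0.      0.      1.   ]] [[ 0.275 -0.961 -0.002 -0.573]
 [-0.911 -0.261  0.32  -0.041]
 [-0.308 -0.086 -0.947  0.382]
 [ 0.     0.     0.     1.   ]]
{'clock': 0.15, 'qpos': array([-1.312,  0.32 ,  1.565, -0.   ,  1.257, -0.02 ]), 'qvel': array([ 0.002, -0.002, -0.003, -0.001, -0.002,  0.002]), 'joint_torque': array([  0.002, -41.584, -23.435,   0.   ,   0.006,   0.   ]), 'position': array([ 0.158, -0.552,  0.242]), 'orientation': array([[-0.   ,  0.961,  0.275],
       [ 0.001,  0.275, -0.961],
       [-1.   ,  0.   , -0.001]]), 'ft_force': array([-0.311, -0.77 ,  0.044]), 'wrist_torque': array([ 0.009, -0.002,  0.   ]), 'width': 0.08522982225162555}
```

View pics/top0.png

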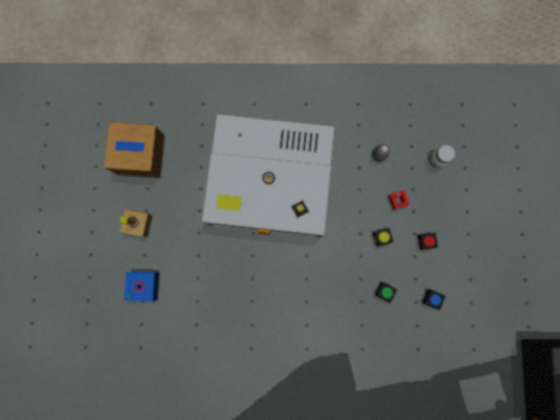

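View pics/scene0.png

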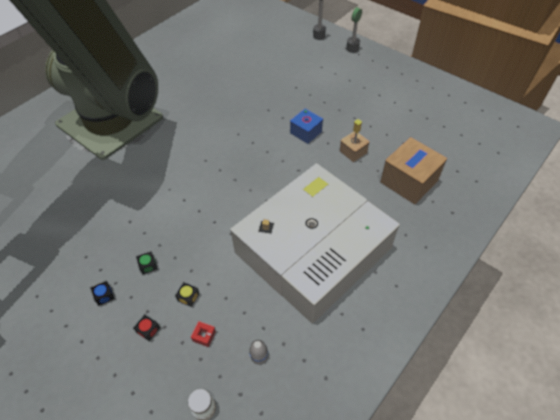

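Top view: the unit spans about (203-334, 115-236), with the hole near (268,178), the brass shaft at (300,208) and the tab at (264,231). The pin grip is at (124,220) on the stand, and the terminal is at (140,286). All four cubes are present, at (383,237) yellow, (428,241) red, (386,292) green and (433,299) blue. The knob is at (399,200), the objective at (381,152), the jar at (443,156) and the carton at (133,148).

Run:
```python
from h import *
np.set_printoptions(precision=4,suppress=True)
im,m=saved('top'); hsv=cv2.cvtColor(im,cv2.COLOR_RGB2HSV)
R=np.array(arm.get_obs()['orientation'])
def comp(mask,c,rad):
    mm=np.zeros_like(mask); cv2.circle(mm,c,rad,255,-1); mask=mask&mm
    n,l,s,ce=cv2.connectedComponentsWithStats(mask); i=1+np.argmax(s[1:,4]); return (l==i).astype(np.uint8),ce[i],s[i]
sat=((hsv[...,1]>120)&(hsv[...,2]>70)).astype(np.uint8)*255
dark=(hsv[...,2]<60).astype(np.uint8)*255
for n,c in dict(yel=(383,237),red=(428,241),grn=(386,292),blu=(433,299)).items():
    _,ce,s=comp(sat,c,10)
    mk,cd,sd=comp((dark|sat),c,20); k=cv2.findContours(mk,0,1)[0][0]
    P=np.array([onz(m,'top',*q[0],.028)[:2] for q in k],np.float32); rr=cv2.minAreaRect(P*1000)
    print(n,ce,onz(m,'top',*ce,.028)[:2],'rect',np.round(rr[0],1),np.round(rr[1],1),rr[2])
mk,ce,s=comp(sat,(399,200),18); k=cv2.findContours(mk,0,1)[0][0]
P=np.array([onz(m,'top',*q[0],.024)[:2] for q in k],np.float32); print('knob',cv2.minAreaRect(P*1000))
for n,c,z in [('grip',(124,220),.10),('hole',(268,178),.09),('shafttop',(300,208),.11),('term',(140,286),.045),('standhole',(132,222),.04),('obj',(381,151),.058),('jar',(445,153),.06)]:
    print(n,onz(m,'top',*c,z))
w=((hsv[...,1]<40)&(hsv[...,2]>120)).astype(np.uint8)*255; w[:105]=0;w[245:]=0;w[:,:190]=0;w[:,345:]=0
w=cv2.morphologyEx(w,cv2.MORPH_CLOSE,np.ones((9,9)))
mk,ce,s=comp(w,(268,178),110);k=max(cv2.findContours(mk,0,1)[0],key=len)
q=cv2.approxPolyDP(k,6,True)[:,0]; print(q); print(np.array([onz(m,'top',*p,.09)for p in q]))
big=cv2.resize(im[90:320,95:455],None,fx=2.2,fy=2.2,interpolation=2)
cv2.imwrite('pics/big.png',big[...,::-1])
```

```text
yel [383.8257 236.422 ] [ 0.5426 -0.2253] rect [ 541.6 -221.3] [33.5 38.7] 17.384424209594727
red [429.1376 240.6789] [ 0.5339 -0.323 ] rect [ 533.3 -318.2] [34.  40.8] 6.276585102081299
grn [386.8416 292.1782] [ 0.4236 -0.2289] rect [ 424.9 -224.9] [38.6 34.4] 62.00697708129883
blu [435.2832 299.5841] [ 0.4087 -0.3315] rect [ 410.3 -326.1] [41.7 34.6] 67.80134582519531
knob ((624.782958984375, -261.9683532714844), (34.57720947265625, 35.78604507446289), 17.04471778869629)
grip [0.5681 0.3154 0.1   ]
hole [0.658  0.0248 0.09  ]
shafttop [ 0.593  -0.0407  0.11  ]
term [0.4342 0.294  0.045 ]
standhole [0.5701 0.3191 0.04  ]
obj [ 0.7246 -0.2169  0.058 ]
jar [ 0.7202 -0.3536  0.06  ]
[[218 114]
 [202 221]
 [323 234]
 [334 128]]
[[ 0.7948  0.1315  0.09  ]
 [ 0.5679  0.159   0.09  ]
 [ 0.5425 -0.0882  0.09  ]
 [ 0.7653 -0.1127  0.09  ]]
```

```bash
cat >> h.py <<'E'
def go(p,jaw=None,lab=''):
    """print tool-frame shift and turn to TCP p; jaw = world yaw (deg) of jaw axis, mod 90 or 180 chosen by caller"""
    o=arm.get_obs();R=np.array(o['orientation']);d=R.T@(np.array(p)-o['position'])
    cur=np.degrees(np.arctan2(R[1,2],R[0,2])); t=0
    if jaw is not None: t=-np.radians((jaw-cur+180)%360-180)
    print(lab,'shift',np.round(d,4),'turn',round(t,3),'| jaw now %.1f'%cur,'q5 %.2f'%o['qpos'][5],'z %.4f'%o['position'][2],'clk %.1f'%o['clock'])
E
python3 -c "
from h import *
go([.57,.318,.24],29)"
```

```text
shift [ 0.0027  0.6355 -0.7235] turn -1.798 | jaw now -74.0 q5 -0.02 z 0.2417 clk 0.1
```

View pics/big.png

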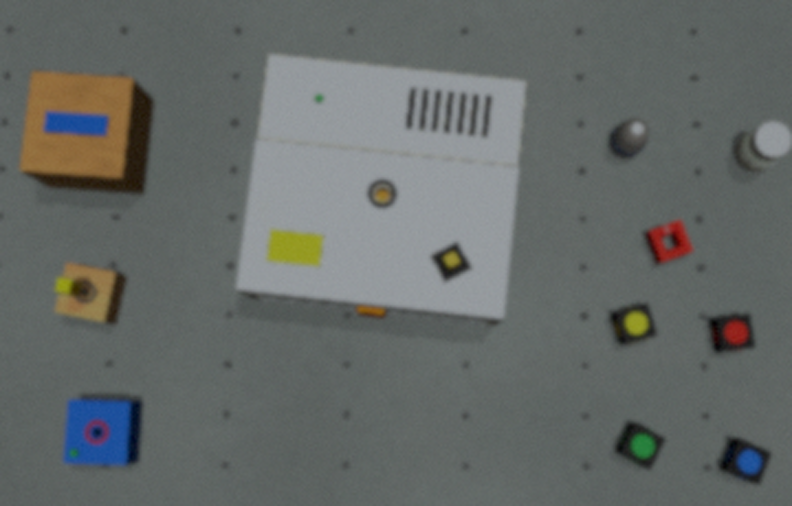

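The 2.2x crop confirms the grip at (65,286), the hole at (381,193), the shaft at (452,259) and the terminal at (97,432).

Call:
play_rows(increments=[[[0,0.636,-0.724,-1.8],[0,0.636,-0.724,-1.8],[0,0.636,-0.724,-1.8],[0,0.636,-0.724,-1.8],[0,0.636,-0.724,-1.8],[0,0.636,-0.724,-1.8],[0,0.636,-0.724,-1.8],[0,0.636,-0.724,-1.8],[0,0.636,-0.724,-1.8],[0,0.636,-0.724,-1.8],[0,0.636,-0.724,-1.8],[0,0.636,-0.724,-1.8],[0,0.636,-0.724,-1.8],[0,0.636,-0.724,-1.8],[0,0.636,-0.724,-1.8],[0,0.636,-0.724,-1.8],[0,0.636,-0.724,-1.8],[0,0.636,-0.724,-1.8],[0,0.636,-0.724,-1.8],[0,0.636,-0.724,-1.8]]])

```text
clock: 2.15
position: [0.5715, 0.3226, 0.2407]
orientation: [[-0.0, -0.489, 0.872], [0.001, 0.872, 0.489], [-1.0, 0.001, 0.0]]
ft_force: [-0.5, -0.4, -0.6]
width: 0.0854
```

Run:
```python
from h import *
im,m=pic('wrist','w1'); print(proj(m,'wrist',[.57,.318,.102]),proj(m,'wrist',[.57,.318,.04]))
o=arm.get_obs();print(o['position'],o['clock'])
```

```text
[276.7042911  197.50089531] [277.50208836 179.7066938 ]
[0.57153338 0.32233672 0.24061076] 2.2
```

View pics/w1.png

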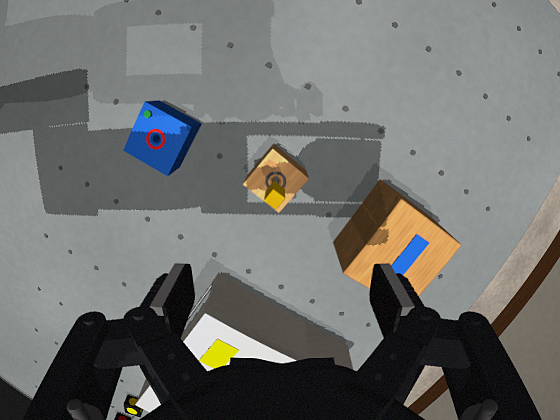

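Wrist view: the yellow grip is at about (275,197), turned roughly 45° to the jaws. The terminal ring is at (156,139) and the stand hole at (276,181).

Run:
```python
from h import *
np.set_printoptions(precision=4,suppress=True)
im,m=saved('wrist'); hsv=cv2.cvtColor(im,cv2.COLOR_RGB2HSV)
y=((hsv[...,0]>20)&(hsv[...,0]<34)&(hsv[...,1]>170)).astype(np.uint8)*255
mm=np.zeros_like(y);cv2.circle(mm,(276,195),25,255,-1);y&=mm
print('V hist',np.percentile(hsv[...,2][y>0],[5,25,50,75,95]))
cv2.imwrite('pics/wg.png',cv2.resize(im[155:225,230:320],None,fx=8,fy=8,interpolation=0)[...,::-1])
for th in (0,150,200):
  a=y*(hsv[...,2]>th); k=cv2.findContours(a,0,1)[0]
  if not k: continue
  k=max(k,key=cv2.contourArea)
  P=np.array([onz(m,'wrist',*q[0],.102)[:2] for q in k],np.float32); print(th,cv2.minAreaRect(P*1000))
r=(((hsv[...,0]<8)|(hsv[...,0]>172))&(hsv[...,1]>150)&(hsv[...,2]>80)).astype(np.uint8)*255
mm[:]=0;cv2.circle(mm,(156,139),20,255,-1);r&=mm
k=cv2.findContours(r,0,1)[0];k=max(k,key=cv2.contourArea);c=cv2.fitEllipse(k);print('term',c,onz(m,'wrist',*c[0],.045))
```

```text
V hist [ 88. 100. 217. 223. 229.]
0 ((567.2611694335938, 319.0965881347656), (19.828603744506836, 17.277585983276367), 81.99674224853516)
150 ((568.6442260742188, 315.8025207519531), (13.44660758972168, 13.710366249084473), 80.62313842773438)
200 ((568.7588500976562, 315.5395202636719), (12.900389671325684, 12.817267417907715), 80.25402069091797)
term ((155.16958618164062, 138.6334686279297), (17.890159606933594, 19.195880889892578), 168.418701171875) [0.4335 0.2962 0.045 ]
```

View pics/wg.png

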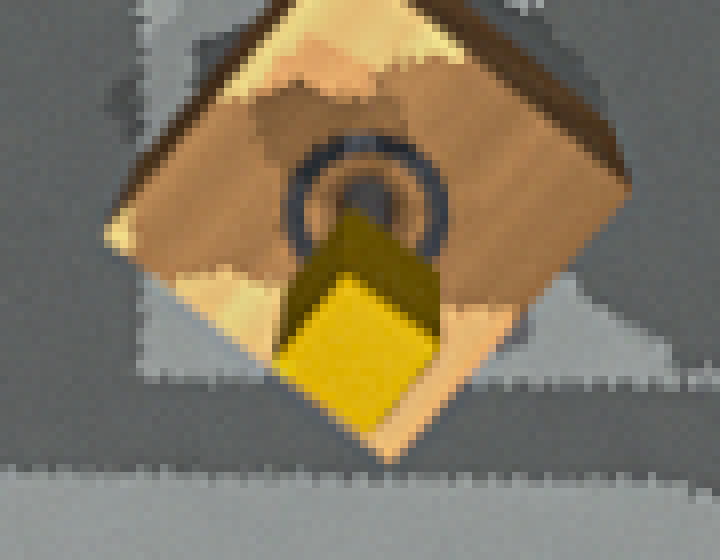

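```bash
python3 -c "
from h import *
go([.5687,.3157,.077],-9.5)"
```

```text
shift [ 0.1636 -0.0046 -0.0057] turn 0.677 | jaw now 29.3 q5 -0.02 z 0.2406 clk 2.2
```

Call:
play_rows(increments=[[[0.02,-0.0046,-0.0057,0.3],[0.04,-0.0046,-0.0057,0.677],[0.06,-0.0046,-0.0057,0.677],[0.06,-0.0046,-0.0057,0.677],[0.06,-0.0046,-0.0057,0.677],[0.06,-0.0046,-0.0057,0.677],[0.09,-0.0046,-0.0057,0.677],[0.12,-0.0046,-0.0057,0.677],[0.145,-0.0046,-0.0057,0.677],[0.1636,-0.0046,-0.0057,0.677],[0.1636,-0.0046,-0.0057,0.677],[0.1636,-0.0046,-0.0057,0.677],[0.1636,-0.0046,-0.0057,0.677]]])

```text
clock: 3.5
position: [0.5685, 0.3116, 0.0803]
orientation: [[0.003, 0.168, 0.986], [0.001, 0.986, -0.168], [-1.0, 0.002, 0.002]]
ft_force: [-0.1, -0.6, -0.8]
width: 0.0857
```

Call:
play_rows(increments=[[[0,0,0,0],[0,0,0,0],[0,0,0,0],[0,0,0,0],[0,0,0,0],[0,0,0,0],[0,0,0,0],[0,0,0,0],[0,0,0,0],[0,0,0,0]]], fingers=1, force=50)

```text
clock: 4.5
position: [0.5677, 0.3115, 0.0788]
orientation: [[0.0, 0.168, 0.986], [0.0, 0.986, -0.168], [-1.0, 0.0, 0.0]]
ft_force: [-0.7, -0.1, 2.7]
width: 0.0132
```

Call:
play_rows(increments=[[[-0.03,0,0,0],[-0.06,0,0,0],[-0.1,0,0,0],[-0.13,0,0,0],[-0.13,0,0,0],[-0.13,0,0,0]]])

```text
clock: 5.1
position: [0.5677, 0.3114, 0.2088]
orientation: [[0.001, 0.168, 0.986], [0.0, 0.986, -0.168], [-1.0, 0.0, 0.001]]
ft_force: [-0.3, -0.3, -0.7]
width: 0.013
```

```bash
python3 -c "
from h import *
go([.658,.0205,.185])"
```

```text
shift [ 0.0238 -0.2716  0.1379] turn 0 | jaw now -9.7 q5 0.65 z 0.2088 clk 5.1
```

Call:
play_rows(increments=[[[0,-0.045,0.022,0],[0,-0.09,0.045,0],[0,-0.13,0.067,0],[0,-0.17,0.09,0],[0,-0.21,0.11,0],[0.01,-0.25,0.13,0],[0.0238,-0.2716,0.1379,0],[0.0238,-0.2716,0.1379,0],[0.0238,-0.2716,0.1379,0],[0.0238,-0.2716,0.1379,0],[0.0238,-0.2716,0.1379,0]]])

```text
clock: 6.2
position: [0.6579, 0.0219, 0.1851]
orientation: [[0.0, 0.167, 0.986], [0.0, 0.986, -0.167], [-1.0, 0.0, 0.0]]
ft_force: [0.3, 0.8, -0.2]
width: 0.0133
```

Run:
```python
from h import *
np.set_printoptions(precision=4,suppress=True)
im,m=pic('wrist','w2'); o=arm.get_obs();print(o['position'],o['clock'],np.linalg.norm(o['qvel']))
p=o['position']
for n,q in dict(hole=[.6585,.0247,.09],tip=[p[0]+.0007,p[1]+.0042,p[2]-.0688],gtop=[p[0]+.0007,p[1]+.0042,p[2]+.0232],tcp=p).items(): print(n,proj(m,'wrist',q))
cv2.imwrite('pics/w2c.png',cv2.resize(im[100:320,130:430],None,fx=2.6,fy=2.6,interpolation=cv2.INTER_CUBIC)[...,::-1])
```

```text
[0.6579 0.0218 0.1853] 6.25 0.0037837939885895133
hole [281.5496 207.8047]
tip [281.4032 219.2254]
gtop [281.331  301.8927]
tcp [281.38   280.5366]
```

View pics/w2c.png

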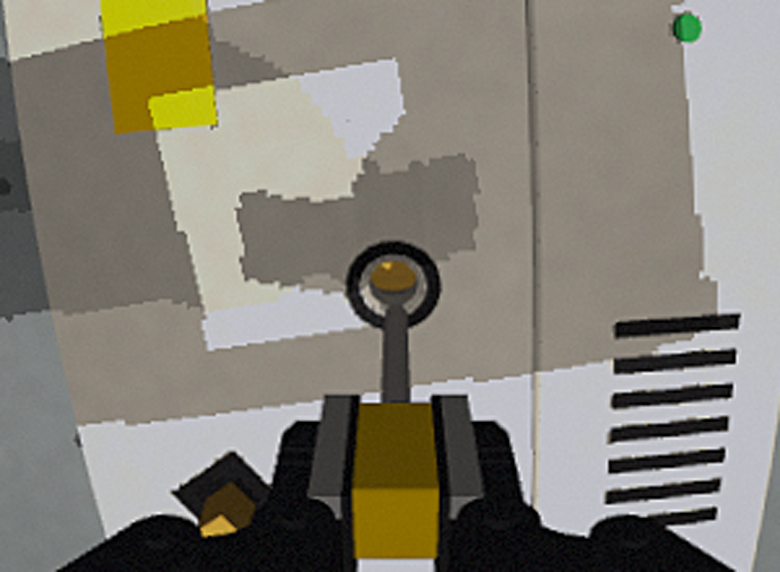

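The crop shows the bezel centre at (393,285), which is wrist pixel (281.2,209.6). The pin tip is at about (397,302), which is (282.7,216).

Run:
```python
from h import *
np.set_printoptions(precision=4,suppress=True)
im,m=saved('wrist')
t=onz(m,'wrist',282.7,216,.1165);h=onz(m,'wrist',281.2,209.6,.09);print(t,h,h-t)
o=arm.get_obs();p=o['position']; print('tip-tcp',t-p, 'tip-tcp tool',np.array(o['orientation']).T@(t-p))
go(p+np.array([*(h-t)[:2],-.0185]))
```

```text
[0.6599 0.0282 0.1165] [0.658  0.0234 0.09  ] [-0.0018 -0.0048 -0.0265]
tip-tcp [ 0.0019  0.0063 -0.0688] tip-tcp tool [0.0688 0.0065 0.0008]
 shift [ 0.0185 -0.0051 -0.001 ] turn 0 | jaw now -9.6 q5 0.18 z 0.1853 clk 6.2
```

Call:
play_rows(increments=[[[0,-0.005,-0.001,0],[0,-0.005,-0.001,0],[0,-0.005,-0.001,0],[0.015,-0.005,-0.001,0],[0.025,-0.005,-0.001,0],[0.035,-0.005,-0.001,0],[0.045,-0.005,-0.001,0],[0.052,-0.005,-0.001,0],[0.056,-0.005,-0.001,0],[0.059,-0.005,-0.001,0],[0.061,-0.005,-0.001,0],[0.061,-0.005,-0.001,0],[0.061,-0.005,-0.001,0]]])

```text
clock: 7.55
position: [0.6561, 0.0158, 0.1245]
orientation: [[0.0, 0.168, 0.986], [-0.0, 0.986, -0.168], [-1.0, -0.0, 0.0]]
ft_force: [-2.1, -0.2, 4.1]
width: 0.0136
```

Run:
```python
from h import *
im,m=pic('top','t2'); o=arm.get_obs();print(o['position'],o['ft_force'],o['wrist_torque'])
h=cv2.cvtColor(im,cv2.COLOR_RGB2HSV);r=((h[...,0]>8)&(h[...,0]<20)&(h[...,1]>150)&(h[...,2]>120)).astype(np.uint8);r[:205]=0;r[:,:200]=0
n,l,s,c=cv2.connectedComponentsWithStats(r);print([(s[i],c[i],onz(m,'top',*c[i],.05)) for i in range(1,n) if s[i,4]>15])
```

```text
[0.65608051 0.01577835 0.12450357] [-2.29077859  0.04976612  5.47806139] [0.0441228  0.50951909 0.02434395]
[]
```

Call:
play_rows(increments=[[[0.001,0,0,0],[0.001,0,0,0],[0.001,0,0,0],[0.001,0,0,0],[0.001,0,0,0],[0.001,0,0,0],[0.001,0,0,0],[0.001,0,0,0],[0.001,0,0,0],[0.001,0,0,0]]])

```text
clock: 8.6
position: [0.6561, 0.0158, 0.1234]
orientation: [[0.0, 0.168, 0.986], [-0.0, 0.986, -0.168], [-1.0, -0.0, 0.0]]
ft_force: [-2.8, -0.8, 6.1]
width: 0.0134
```

Run:
```python
from h import *
a,m=pic('top','t3'); b,m2=pic('scene','s3')
cv2.imwrite('pics/ts3.png',np.hstack([cv2.resize(a[130:330,120:350],(400,348)),cv2.resize(b[100:330,160:430],(400,348))])[...,::-1])
```

```text
(no output)
```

View pics/ts3.png

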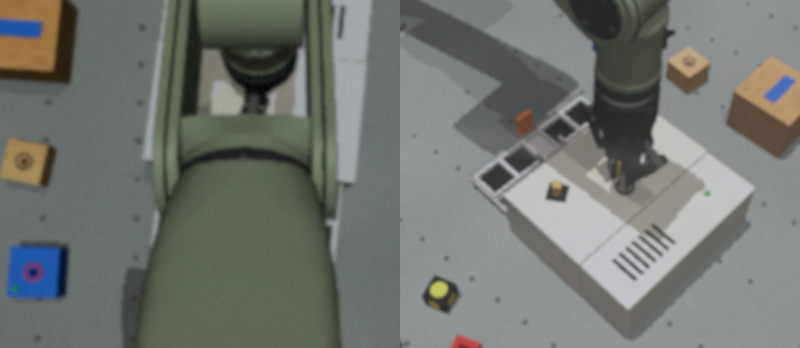

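The tray is fully out: the scene half shows the open pockets and the orange tab at (525,122).

Call:
play_rows(increments=[[[-0.03,0,0,0],[-0.06,0,0,0],[-0.085,0,0,0],[-0.085,0,0,0],[-0.085,0,0,0]]])

```text
clock: 9.2
position: [0.6562, 0.0158, 0.2075]
orientation: [[0.001, 0.168, 0.986], [-0.0, 0.986, -0.168], [-1.0, -0.0, 0.001]]
ft_force: [-1.0, 0.4, -2.7]
width: 0.0135
```

```bash
python3 -c "
from h import *
go([.432,.2888,.145])"
```

```text
shift [ 0.0623  0.2314 -0.267 ] turn 0 | jaw now -9.7 q5 0.18 z 0.2075 clk 9.2
```

Call:
play_rows(increments=[[[0,0.032,-0.037,0],[0,0.064,-0.074,0],[0,0.096,-0.111,0],[0,0.128,-0.148,0],[0,0.16,-0.185,0],[0.01,0.195,-0.225,0],[0.03,0.2314,-0.267,0],[0.0623,0.2314,-0.267,0],[0.0623,0.2314,-0.267,0],[0.0623,0.2314,-0.267,0],[0.0623,0.2314,-0.267,0],[0.0623,0.2314,-0.267,0]]])

```text
clock: 10.4
position: [0.4334, 0.2884, 0.1467]
orientation: [[0.002, 0.17, 0.985], [0.001, 0.985, -0.17], [-1.0, 0.001, 0.002]]
ft_force: [0.2, -0.3, 0.0]
width: 0.0133
```

Run:
```python
from h import *
np.set_printoptions(precision=4,suppress=True)
im,m=pic('wrist','w3'); o=arm.get_obs();print(o['position'],o['clock'],np.linalg.norm(o['qvel']))
p=o['position']
u,v=proj(m,'wrist',[.434,.295,.045]).astype(int);print(u,v)
cv2.imwrite('pics/w3c.png',cv2.resize(im[v-45:v+105,u-90:u+90],None,fx=4,fy=4,interpolation=cv2.INTER_CUBIC)[...,::-1])
hsv=cv2.cvtColor(im,cv2.COLOR_RGB2HSV)
r=(((hsv[...,0]<8)|(hsv[...,0]>172))&(hsv[...,1]>150)&(hsv[...,2]>60)).astype(np.uint8)*255
mm=np.zeros_like(r);cv2.circle(mm,(int(u),int(v)),40,255,-1);r&=mm
k=cv2.findContours(r,0,1)[0];k=max(k,key=cv2.contourArea);c=cv2.fitEllipse(k);print('term',c,onz(m,'wrist',*c[0],.045))
```

```text
[0.4332 0.2884 0.1467] 10.45 0.009987360081063342
280 200
term ((279.53790283203125, 199.23057556152344), (26.526123046875, 28.06301498413086), 93.0921401977539) [0.4335 0.296  0.045 ]
```

View pics/w3c.png

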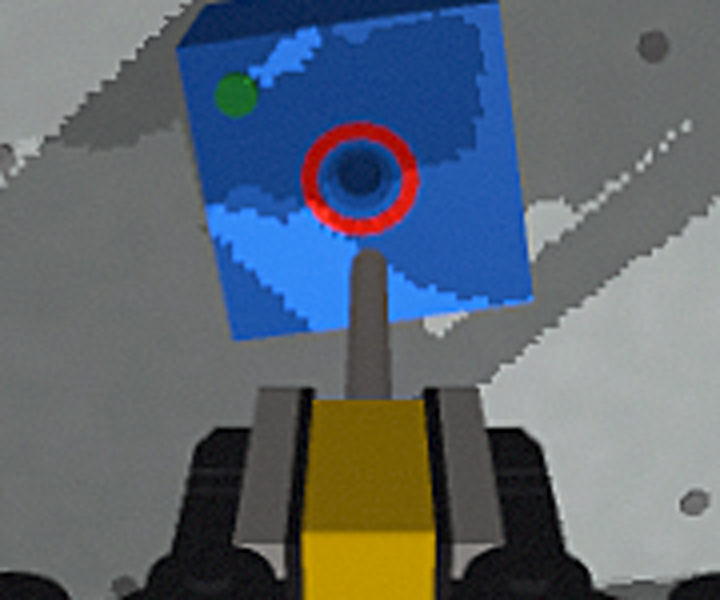

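The crop shows the ring centre at (360,180) and the far rim of the tip at (370,248), so the tip centre is at about row 264, or wrist pixel (282.5,221).

Run:
```python
from h import *
np.set_printoptions(precision=4,suppress=True)
im,m=saved('wrist')
o=arm.get_obs();p=o['position'];R=np.array(o['orientation'])
t=onz(m,'wrist',282.5,221,p[2]-.0688);h=np.array([.4335,.296,.045])
print('tip-tcp tool',R.T@(t-p),'need',R.T@(h-t))
go(p)
```

```text
tip-tcp tool [0.0688 0.0029 0.0009] need [ 0.0329  0.0045 -0.0022]
 shift [0. 0. 0.] turn 0 | jaw now -9.8 q5 0.74 z 0.1467 clk 10.4
```

Call:
play_rows(increments=[[[0,0.004,-0.002,0],[0,0.004,-0.002,0],[0.01,0.004,-0.002,0],[0.02,0.004,-0.002,0],[0.027,0.004,-0.002,0],[0.031,0.004,-0.002,0],[0.034,0.004,-0.002,0],[0.037,0.004,-0.002,0],[0.04,0.004,-0.002,0],[0.04,0.004,-0.002,0],[0.04,0.004,-0.002,0]]])

```text
clock: 11.55
position: [0.4308, 0.2929, 0.1054]
orientation: [[0.0, 0.168, 0.986], [-0.0, 0.986, -0.168], [-1.0, -0.0, 0.0]]
ft_force: [2.2, -1.4, -2.0]
width: 0.0131
```

Run:
```python
from h import *
o=arm.get_obs();print(o['position'],o['ft_force'],o['wrist_torque'])
im,m=pic('wrist','w4');p=o['position']
cv2.imwrite('pics/w4c.png',cv2.resize(im[160:300,200:360],None,fx=3,fy=3,interpolation=cv2.INTER_CUBIC)[...,::-1])
```

```text
[0.4308197  0.29293004 0.10535384] [ 2.24632605 -1.37554707 -1.97995824] [-0.23665198 -0.49229411  0.01410884]
```

View pics/w4c.png

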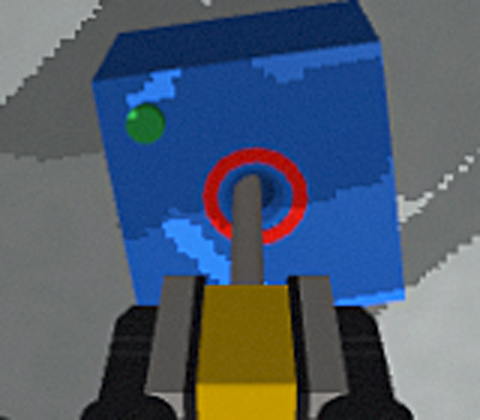

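The tip is inside the ring. The side forces (+x, -y) call for a small correction before going deeper.

Call:
play_rows(increments=[[[0,-0.0008,0.0013,0],[0.003,-0.0008,0.0013,0],[0.006,-0.0008,0.0013,0],[0.009,-0.0008,0.0013,0],[0.012,-0.0008,0.0013,0],[0.015,-0.0008,0.0013,0],[0.018,-0.0008,0.0013,0],[0.02,-0.0008,0.0013,0],[0.021,-0.0008,0.0013,0],[0.021,-0.0008,0.0013,0]]])

```text
clock: 12.6
position: [0.4316, 0.292, 0.0844]
orientation: [[-0.0, 0.168, 0.986], [-0.0, 0.986, -0.168], [-1.0, -0.0, -0.0]]
ft_force: [-0.4, 0.8, -0.7]
width: 0.0132
```

Call:
play_rows(increments=[[[0,0,0,0],[0,0,0,0],[0,0,0,0],[0,0,0,0],[0,0,0,0],[0,0,0,0],[0,0,0,0],[0,0,0,0],[0,0,0,0],[-0.02,0,0,0],[-0.05,0,0,0],[-0.1,0,0,0],[-0.14,0,0,0],[-0.14,0,0,0],[-0.14,0,0,0],[-0.14,0,0,0]]], fingers=0)

```text
clock: 14.2
position: [0.4309, 0.2915, 0.2231]
orientation: [[-0.002, 0.168, 0.986], [-0.002, 0.986, -0.168], [-1.0, -0.002, -0.002]]
ft_force: [-0.2, 0.5, -0.6]
width: 0.0856
```

Run:
```python
from h import *
np.set_printoptions(precision=4,suppress=True)
im,m=pic('wrist','w5');hsv=cv2.cvtColor(im,cv2.COLOR_RGB2HSV)
u,v=proj(m,'wrist',[.4335,.296,.107]);print(u,v)
y=((hsv[...,0]>20)&(hsv[...,0]<34)&(hsv[...,1]>170)&(hsv[...,2]>150)).astype(np.uint8)*255
mm=np.zeros_like(y);cv2.circle(mm,(int(u),int(v)),30,255,-1);y&=mm
k=max(cv2.findContours(y,0,1)[0],key=cv2.contourArea)
P=np.array([onz(m,'wrist',*q[0],.107)[:2] for q in k],np.float32); print(cv2.minAreaRect(P*1000))
go([.47,-.22,.25],-19)
```

```text
284.0457368798406 196.35719627696417
((432.65185546875, 295.9767761230469), (12.58329963684082, 12.873327255249023), 80.35037231445312)
 shift [-0.0262 -0.4977  0.1246] turn 0.163 | jaw now -9.7 q5 0.74 z 0.2228 clk 14.2
```

The pin is home: the grip top measures (0.4327,0.2960), with the size expected at z 0.107. Next the cubes.

Call:
play_rows(increments=[[[-0.02,-0.045,0.012,0],[-0.03,-0.09,0.024,0],[-0.035,-0.135,0.036,0],[-0.035,-0.18,0.048,0],[-0.035,-0.23,0.06,0],[-0.035,-0.28,0.075,0],[-0.035,-0.33,0.09,0],[-0.035,-0.38,0.1,0],[-0.035,-0.43,0.12,0],[-0.035,-0.48,0.14,0],[-0.035,-0.51,0.14,0],[-0.035,-0.54,0.14,0],[-0.035,-0.55,0.14,0],[-0.035,-0.55,0.14,0],[-0.035,-0.55,0.14,0],[-0.035,-0.55,0.14,0],[-0.035,-0.55,0.14,0]]])

```text
clock: 15.95
position: [0.4774, -0.2724, 0.2598]
orientation: [[0.0, 0.166, 0.986], [0.0, 0.986, -0.166], [-1.0, 0.0, 0.0]]
ft_force: [0.8, -0.5, 0.2]
width: 0.0853
```

Run:
```python
from h import *
np.set_printoptions(precision=4,suppress=True)
im,m=pic('wrist','w6');o=arm.get_obs();print(o['position'],o['clock'],np.linalg.norm(o['qvel']))
for n,q in dict(yel=[.5426,-.2253,.028],red=[.534,-.323,.028],grn=[.4236,-.229,.028],blu=[.409,-.3315,.028],knob=[.625,-.262,.024]).items(): print(n,proj(m,'wrist',q))
```

```text
[ 0.4774 -0.2725  0.2598] 16.0 0.00628866560892884
yel [331.9358 120.9841]
red [335.3491 203.8342]
grn [228.1444 141.6611]
blu [234.2355 226.5015]
knob [402.5355 142.6647]
```

View pics/w6.png

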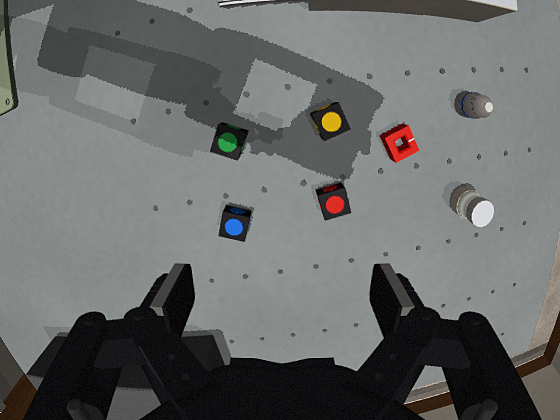

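Wrist view: dots at yellow (331,122), red (335,204), green (227,142) and blue (234,227), with the knob at (400,142). All agree with the top-camera estimates to about 2 px.

```bash
cat >> h.py <<'E'
def cubes(im,m,name,exp,z=.028):
    hsv=cv2.cvtColor(im,cv2.COLOR_RGB2HSV); out={}
    for n,q in exp.items():
        u,v=proj(m,name,[*q,z]).round().astype(int); mm=np.zeros(im.shape[:2],np.uint8); cv2.circle(mm,(int(u),int(v)),24,1,-1)
        dot=((hsv[...,1]>130)&(hsv[...,2]>100)).astype(np.uint8)*mm
        dot=cv2.morphologyEx(dot,cv2.MORPH_OPEN,np.ones((5,5)))
        k=max(cv2.findContours(dot,0,1)[0],key=cv2.contourArea); c=cv2.fitEllipse(k)[0]
        blk=(((hsv[...,2]<48)&(mm>0))|(cv2.dilate(dot,np.ones((5,5)))>0)).astype(np.uint8)
        k=max(cv2.findContours(blk,0,1)[0],key=cv2.contourArea)
        P=np.array([onz(m,name,*p[0],z)[:2] for p in k],np.float32); r=cv2.minAreaRect(P*1000)
        p=onz(m,name,*c,z); out[n]=p[:2]
        print(n,'dot',np.round(c,1),np.round(p[:2],4),'rect',np.round(r[0],1),np.round(r[1],1),round(r[2]%90,1))
    return out
E
python3 - <<'E'
from h import *
im,m=saved('wrist')
cubes(im,m,'wrist',dict(yel=[.5426,-.2253],red=[.534,-.323],grn=[.4236,-.229],blu=[.409,-.3315]))
hsv=cv2.cvtColor(im,cv2.COLOR_RGB2HSV)
r=(((hsv[...,0]<8)|(hsv[...,0]>172))&(hsv[...,1]>150)&(hsv[...,2]>140)).astype(np.uint8);r[:,:375]=0;r[:110]=0;r[180:]=0
k=max(cv2.findContours(r,0,1)[0],key=cv2.contourArea);P=np.array([onz(m,'wrist',*p[0],.024)[:2] for p in k],np.float32); print('knob',cv2.minAreaRect(P*1000))
E
cat > plan.py <<'E'
from h import *
U=np.array([.5552,.0354]);a=np.radians(-5.85);X=np.array([np.cos(a),np.sin(a)]);Y=np.array([-X[1],X[0]])
def pocket(y): return U-X*.071+Y*y
E
python3 -c "
from plan import *
for y in(-.087,-.04,.04,.087):print(pocket(y))"
```

```text
yel dot [331.  121.5] [ 0.5415 -0.2257] rect [ 540.4 -224.9] [34.8 36.1] 16.1
red dot [334.5 204.2] [ 0.533  -0.3233] rect [ 532.1 -318.8] [34.  40.4] 8.3
grn dot [225.8 145.5] [ 0.4201 -0.2328] rect [ 424.2 -227.9] [36.9 35.8] 61.6
blu dot [233.5 226.8] [ 0.408  -0.3317] rect [ 409.8 -327. ] [42.7 33.5] 66.7
knob ((624.1670532226562, -263.2849426269531), (34.00882339477539, 33.79743194580078), 19.389799118041992)
[ 0.47570233 -0.04391028]
[0.48049278 0.00284495]
[0.48864674 0.08242832]
[0.49343719 0.12918355]
```

```bash
python3 -c "
from h import *
go([.542,-.2255,.024],16.5)"
```

```text
shift [0.2358 0.0571 0.0558] turn -0.455 | jaw now -9.6 q5 -0.37 z 0.2598 clk 16.0
```

Call:
play_rows(increments=[[[0.03,0.0285,0.028,-0.15],[0.07,0.0571,0.0558,-0.3],[0.11,0.0571,0.0558,-0.455],[0.15,0.0571,0.0558,-0.455],[0.17,0.0571,0.0558,-0.455],[0.18,0.0571,0.0558,-0.455],[0.2,0.0571,0.0558,-0.455],[0.22,0.0571,0.0558,-0.455],[0.2358,0.0571,0.0558,-0.455],[0.2358,0.0571,0.0558,-0.455],[0.2358,0.0571,0.0558,-0.455],[0.2358,0.0571,0.0558,-0.455]]])

```text
clock: 17.2
position: [0.5429, -0.2271, 0.0254]
orientation: [[0.003, -0.282, 0.959], [-0.001, 0.959, 0.282], [-1.0, -0.002, 0.002]]
ft_force: [0.3, -0.1, -0.2]
width: 0.0856
```

Call:
play_rows(increments=[[[0,0,0,0],[0,0,0,0],[0,0,0,0],[0,0,0,0],[0,0,0,0],[0,0,0,0],[0,0,0,0],[-0.02,0,0,0],[-0.05,0,0,0],[-0.09,0,0,0],[-0.13,0,0,0],[-0.13,0,0,0],[-0.13,0,0,0],[-0.13,0,0,0]]], fingers=1, force=40)

```text
clock: 18.6
position: [0.5406, -0.2262, 0.152]
orientation: [[-0.003, -0.282, 0.959], [0.001, 0.959, 0.282], [-1.0, 0.002, -0.003]]
ft_force: [0.0, 0.8, -1.6]
width: 0.0333
```

```bash
python3 -c "
from plan import *
go([*pocket(.087),.15],-5.85)
im,m=pic('wrist','w7')"
```

```text
shift [0.0027 0.3543 0.055 ] turn 0.388 | jaw now 16.4 q5 -0.70 z 0.1520 clk 18.6
```

Call:
play_rows(increments=[[[0,0.045,0.007,0.05],[0,0.09,0.014,0.1],[0,0.135,0.021,0.15],[0,0.18,0.028,0.2],[0,0.225,0.035,0.25],[0,0.27,0.042,0.3],[0,0.315,0.05,0.388],[0,0.3543,0.055,0.388],[0,0.3543,0.055,0.388],[0,0.3543,0.055,0.388],[0,0.3543,0.055,0.388],[0,0.3543,0.055,0.388],[0,0.3543,0.055,0.388]]])

```text
clock: 19.95
position: [0.4948, 0.1275, 0.1536]
orientation: [[-0.0, 0.104, 0.995], [-0.0, 0.995, -0.104], [-1.0, -0.0, -0.0]]
ft_force: [0.5, 0.5, -0.7]
width: 0.0329
```

Run:
```python
from plan import *
im,m=pic('wrist','w8');o=arm.get_obs();print(o['position'],np.linalg.norm(o['qvel']),o['clock'])
for y in(-.087,-.04,.04,.087):print(proj(m,'wrist',[*pocket(y),.026]))
```

```text
[0.49477363 0.12769838 0.1536853 ] 0.006239958369409585 20.0
[280.39861467 350.15906649]
[280.20492568 317.40921046]
[279.8366194  246.84852811]
[279.61268952 196.28819326]
```

View pics/w8.png

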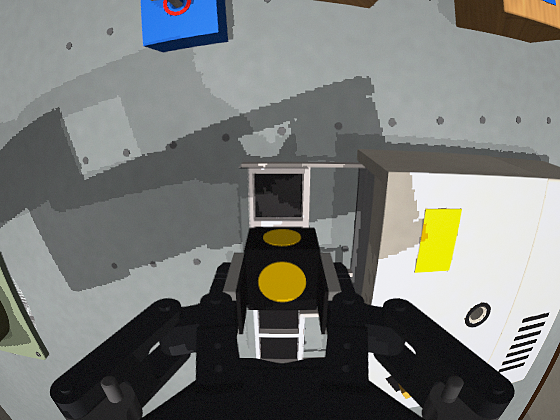

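Pocket 3's black floor spans (253-305, 172-220), so its centre is (279,196), within 1 px of the prediction. The held cube's dot is at (282,281).

```bash
cat >> plan.py <<'E'
def place(col,y,gz=.024,zdown=.0425):
    """dot of held cube -> offset; print moves to pocket y"""
    im,m=saved('wrist');o=arm.get_obs();p=o['position'];R=np.array(o['orientation'])
    hsv=cv2.cvtColor(im,cv2.COLOR_RGB2HSV);mm=np.zeros(im.shape[:2],np.uint8);cv2.rectangle(mm,(245,254),(320,312),1,-1)
    d=((hsv[...,1]>130)&(hsv[...,2]>90)).astype(np.uint8)*mm
    k=max(cv2.findContours(d,0,1)[0],key=cv2.contourArea);c=cv2.fitEllipse(k)
    q=onz(m,'wrist',*c[0],p[2]+.028-gz);off=q-p;off[2]=0;print('dot',np.round(c[0],1),np.round(c[1],1),'off tool',np.round(R.T@off,4))
    P=pocket(y);go([P[0]-off[0],P[1]-off[1],zdown],-5.85,'full'); go([P[0],P[1],zdown],-5.85,'no off')
E
python3 -c "
from plan import *
place('y',.087)"
```

```text
dot [281.5 281.5] [39.5 47.4] off tool [-0.      0.0017  0.0002]
full shift [ 0.1112 -0.0004 -0.0017] turn -0.002 | jaw now -5.9 q5 0.33 z 0.1537 clk 20.0
no off shift [ 0.1112  0.0014 -0.0015] turn -0.002 | jaw now -5.9 q5 0.33 z 0.1537 clk 20.0
```

Call:
play_rows(increments=[[[0.03,-0.0004,-0.0017,0],[0.06,-0.0004,-0.0017,0],[0.08,-0.0004,-0.0017,0],[0.09,-0.0004,-0.0017,0],[0.1,-0.0004,-0.0017,0],[0.106,-0.0004,-0.0017,0],[0.1112,-0.0004,-0.0017,0],[0.1112,-0.0004,-0.0017,0],[0.1112,-0.0004,-0.0017,0]]])

```text
clock: 20.9
position: [0.4932, 0.1285, 0.043]
orientation: [[0.001, 0.102, 0.995], [0.0, 0.995, -0.102], [-1.0, 0.0, 0.001]]
ft_force: [-0.7, 0.2, -0.7]
width: 0.033
```

Call:
play_rows(increments=[[[0,0,0,0],[0,0,0,0],[0,0,0,0],[0,0,0,0],[0,0,0,0],[0,0,0,0],[-0.02,0,0,0],[-0.05,0,0,0],[-0.09,0,0,0],[-0.13,0,0,0],[-0.15,0,0,0],[-0.15,0,0,0],[-0.15,0,0,0],[-0.15,0,0,0]]], fingers=0)

```text
clock: 22.3
position: [0.4921, 0.1282, 0.1911]
orientation: [[-0.003, 0.102, 0.995], [-0.001, 0.995, -0.102], [-1.0, -0.001, -0.003]]
ft_force: [-0.3, -0.5, 0.3]
width: 0.0852
```

Run:
```python
from plan import *
im,m=pic('wrist','w9')
cubes(im,m,'wrist',dict(yel=pocket(.087)),.046); print(pocket(.087))
im,m=pic('top','t9'); cubes(im,m,'top',dict(red=[.533,-.323],grn=[.4236,-.229],blu=[.408,-.3315]))
go([.5335,-.323,.10],7.2);go([.5335,-.323,.024],7.2)
```

```text
yel dot [283.2 189.6] [0.4936 0.1302] rect [492.3 131.5] [33.2 36.7] 84.2
[0.49343719 0.12918355]
red dot [429.4 240.6] [ 0.5341 -0.3235] rect [ 533.2 -319.3] [31.7 39.3] 6.3
grn dot [386.9 292.1] [ 0.4238 -0.2291] rect [ 425.1 -226. ] [38.6 31.5] 63.8
blu dot [435.5 299.5] [ 0.4089 -0.332 ] rect [ 410.6 -326.6] [42.6 32.2] 71.9
 shift [ 0.0913 -0.4446  0.0873] turn -0.228 | jaw now -5.8 q5 0.33 z 0.1911 clk 22.4
 shift [ 0.1673 -0.4445  0.0875] turn -0.228 | jaw now -5.8 q5 0.33 z 0.1911 clk 22.4
```

Yellow sits in pocket 3 within 1 mm, and the other cubes haven't moved. Red is next.

Call:
play_rows(increments=[[[0,-0.045,0.009,0],[0,-0.09,0.018,0],[0,-0.135,0.027,0],[0,-0.18,0.036,0],[0,-0.225,0.045,-0.05],[0,-0.27,0.054,-0.1],[0.01,-0.315,0.063,-0.15],[0.03,-0.36,0.072,-0.228],[0.05,-0.405,0.081,-0.228],[0.08,-0.435,0.0875,-0.228],[0.1,-0.4445,0.0875,-0.228],[0.12,-0.4445,0.0875,-0.228],[0.13,-0.4445,0.0875,-0.228],[0.14,-0.4445,0.0875,-0.228],[0.155,-0.4445,0.0875,-0.228],[0.1673,-0.4445,0.0875,-0.228],[0.1673,-0.4445,0.0875,-0.228],[0.1673,-0.4445,0.0875,-0.228]]])

```text
clock: 24.2
position: [0.5349, -0.3225, 0.0255]
orientation: [[0.0, -0.126, 0.992], [-0.0, 0.992, 0.126], [-1.0, -0.0, 0.0]]
ft_force: [0.1, 0.8, -1.1]
width: 0.0849
```

Call:
play_rows(increments=[[[0,0,0,0],[0,0,0,0],[0,0,0,0],[0,0,0,0],[0,0,0,0],[0,0,0,0],[0,0,0,0],[-0.02,0,0,0],[-0.05,0,0,0],[-0.09,0,0,0],[-0.13,0,0,0],[-0.13,0,0,0],[-0.13,0,0,0],[-0.13,0,0,0]]], fingers=1, force=40)

```text
clock: 25.6
position: [0.5336, -0.322, 0.1534]
orientation: [[-0.003, -0.126, 0.992], [0.002, 0.992, 0.126], [-1.0, 0.002, -0.003]]
ft_force: [0.1, 1.3, -1.7]
width: 0.0331
```

```bash
python3 -c "
from plan import *
go([*pocket(.04),.15],-5.85)"
```

```text
shift [0.0043 0.4068 0.0062] turn 0.228 | jaw now 7.2 q5 -0.69 z 0.1534 clk 25.6
```

Call:
play_rows(increments=[[[0,0.045,0.001,0],[0,0.09,0.002,0],[0,0.135,0.003,0],[0,0.18,0.004,0],[0,0.225,0.005,0.05],[0,0.27,0.006,0.1],[0,0.315,0.006,0.15],[0,0.36,0.006,0.228],[0,0.395,0.006,0.228],[0,0.4068,0.006,0.228],[0,0.4068,0.006,0.228],[0,0.4068,0.006,0.228],[0,0.4068,0.006,0.228],[0,0.4068,0.006,0.228]]])

```text
clock: 27.0
position: [0.4897, 0.0804, 0.1551]
orientation: [[-0.0, 0.104, 0.995], [-0.0, 0.995, -0.104], [-1.0, -0.0, -0.0]]
ft_force: [0.1, 0.6, -0.9]
width: 0.0327
```

```bash
python3 -c "
from plan import *
pic('wrist','w10')
place('r',.04)"
```

```text
dot [281.7 282.9] [38.6 46.3] off tool [-0.      0.001   0.0002]
full shift [ 0.1127  0.0008 -0.0015] turn -0.002 | jaw now -5.9 q5 0.24 z 0.1552 clk 27.1
no off shift [ 0.1127  0.0018 -0.0012] turn -0.002 | jaw now -5.9 q5 0.24 z 0.1552 clk 27.1
```

Call:
play_rows(increments=[[[0.03,0.001,-0.0014,0],[0.06,0.001,-0.0014,0],[0.08,0.001,-0.0014,0],[0.09,0.001,-0.0014,0],[0.1,0.001,-0.0014,0],[0.106,0.001,-0.0014,0],[0.1122,0.001,-0.0014,0],[0.1122,0.001,-0.0014,0],[0.1122,0.001,-0.0014,0]]])

```text
clock: 27.95
position: [0.4895, 0.0829, 0.044]
orientation: [[0.003, 0.102, 0.995], [0.0, 0.995, -0.102], [-1.0, 0.001, 0.003]]
ft_force: [1.4, -0.1, 2.4]
width: 0.0332
```

Call:
play_rows(increments=[[[0,0,0,0],[0,0,0,0],[0,0,0,0],[0,0,0,0],[0,0,0,0],[0,0,0,0],[-0.02,0,0,0],[-0.05,0,0,0],[-0.09,0,0,0],[-0.13,0,0,0],[-0.15,0,0,0],[-0.15,0,0,0],[-0.15,0,0,0],[-0.15,0,0,0]]], fingers=0)

```text
clock: 29.35
position: [0.4872, 0.0827, 0.1916]
orientation: [[-0.003, 0.102, 0.995], [-0.001, 0.995, -0.102], [-1.0, -0.001, -0.003]]
ft_force: [0.9, 0.1, -0.2]
width: 0.0852
```

Run:
```python
from plan import *
im,m=pic('wrist','w11')
cubes(im,m,'wrist',dict(yel=pocket(.087),red=pocket(.04)),.046); print(pocket(.087),pocket(.04))
im,m=pic('top','t11'); cubes(im,m,'top',dict(grn=[.4236,-.229],blu=[.408,-.3315]))
go([.4236,-.230,.024],-27.5);go([.4236,-.230,.024],62.5)
```

```text
yel dot [283.3 138.1] [0.4934 0.1302] rect [492.2 131. ] [34.7 36.1] 84.9
red dot [284.5 191.5] [0.4896 0.0827] rect [487.7  84.9] [35.2 37.7] 84.2
[0.49343719 0.12918355] [0.48864674 0.08242832]
grn dot [386.9 292.1] [ 0.4238 -0.229 ] rect [ 424.7 -225.4] [37.5 31.3] 61.7
blu dot [435.5 299.5] [ 0.4089 -0.332 ] rect [ 410.7 -327. ] [42.3 32.8] 69.3
 shift [ 0.1679 -0.3174 -0.0311] turn 0.378 | jaw now -5.8 q5 0.25 z 0.1916 clk 29.4
 shift [ 0.1679 -0.3174 -0.0311] turn -1.193 | jaw now -5.8 q5 0.25 z 0.1916 clk 29.4
```

Call:
play_rows(increments=[[[0,-0.045,-0.005,0],[0,-0.09,-0.01,0],[0,-0.135,-0.015,0.05],[0,-0.18,-0.02,0.1],[0.01,-0.225,-0.025,0.2],[0.03,-0.27,-0.031,0.3],[0.06,-0.305,-0.031,0.378],[0.09,-0.3174,-0.031,0.378],[0.11,-0.3174,-0.031,0.378],[0.13,-0.3174,-0.031,0.378],[0.14,-0.3174,-0.031,0.378],[0.155,-0.3174,-0.031,0.378],[0.1675,-0.3174,-0.031,0.378],[0.1675,-0.3174,-0.031,0.378],[0.1675,-0.3174,-0.031,0.378]]])

```text
clock: 30.95
position: [0.4252, -0.2297, 0.0257]
orientation: [[-0.0, 0.462, 0.887], [0.0, 0.887, -0.462], [-1.0, -0.0, -0.0]]
ft_force: [1.1, -0.3, -0.2]
width: 0.0853
```

Call:
play_rows(increments=[[[0,0,0,0],[0,0,0,0],[0,0,0,0],[0,0,0,0],[0,0,0,0],[0,0,0,0],[0,0,0,0],[-0.02,0,0,0],[-0.05,0,0,0],[-0.09,0,0,0],[-0.13,0,0,0],[-0.13,0,0,0],[-0.13,0,0,0],[-0.13,0,0,0]]], fingers=1, force=40)

```text
clock: 32.35
position: [0.4241, -0.2292, 0.1543]
orientation: [[-0.002, 0.462, 0.887], [0.001, 0.887, -0.462], [-1.0, 0.0, -0.003]]
ft_force: [-0.8, 0.2, -1.6]
width: 0.0332
```

```bash
python3 -c "
from plan import *
go([*pocket(-.04),.15],-5.85)"
```

```text
shift [ 0.0045  0.2319 -0.0571] turn -0.378 | jaw now -27.5 q5 -0.04 z 0.1543 clk 32.4
```

Call:
play_rows(increments=[[[0,0.045,-0.011,0],[0,0.09,-0.022,-0.05],[0,0.135,-0.033,-0.15],[0,0.18,-0.044,-0.25],[0,0.22,-0.055,-0.378],[0,0.2319,-0.0571,-0.378],[0,0.2319,-0.0571,-0.378],[0,0.2319,-0.0571,-0.378],[0,0.2319,-0.0571,-0.378],[0,0.2319,-0.0571,-0.378]]])

```text
clock: 33.35
position: [0.4812, 0.001, 0.1554]
orientation: [[-0.001, 0.104, 0.995], [-0.0, 0.995, -0.104], [-1.0, -0.0, -0.0]]
ft_force: [-0.2, -0.3, -0.7]
width: 0.0329
```

```bash
python3 -c "
from plan import *
pic('wrist','w12')
place('g',-.04)"
```

```text
dot [281.8 283.1] [37.5 45.1] off tool [-0.      0.0009  0.0002]
full shift [ 0.113   0.0008 -0.0011] turn -0.002 | jaw now -6.0 q5 0.08 z 0.1555 clk 33.4
no off shift [ 0.113   0.0017 -0.0009] turn -0.002 | jaw now -6.0 q5 0.08 z 0.1555 clk 33.4
```

Call:
play_rows(increments=[[[0.03,0.0008,-0.0011,0],[0.06,0.0008,-0.0011,0],[0.08,0.0008,-0.0011,0],[0.09,0.0008,-0.0011,0],[0.1,0.0008,-0.0011,0],[0.106,0.0008,-0.0011,0],[0.1122,0.0008,-0.0011,0],[0.1122,0.0008,-0.0011,0],[0.1122,0.0008,-0.0011,0]]])

```text
clock: 34.3
position: [0.4818, 0.0031, 0.0442]
orientation: [[0.003, 0.102, 0.995], [-0.0, 0.995, -0.102], [-1.0, 0.0, 0.003]]
ft_force: [0.6, 0.2, 3.0]
width: 0.0328
```

Call:
play_rows(increments=[[[0,0,0,0],[0,0,0,0],[0,0,0,0],[0,0,0,0],[0,0,0,0],[0,0,0,0],[-0.02,0,0,0],[-0.05,0,0,0],[-0.09,0,0,0],[-0.13,0,0,0],[-0.15,0,0,0],[-0.15,0,0,0],[-0.15,0,0,0],[-0.15,0,0,0]]], fingers=0)

```text
clock: 35.7
position: [0.4796, 0.0032, 0.192]
orientation: [[-0.003, 0.102, 0.995], [-0.0, 0.995, -0.102], [-1.0, -0.0, -0.003]]
ft_force: [0.9, -0.9, 0.1]
width: 0.0848
```

Run:
```python
from plan import *
im,m=pic('wrist','w13')
cubes(im,m,'wrist',dict(yel=pocket(.087),red=pocket(.04),grn=pocket(-.04)),.046); print(pocket(-.04))
im,m=pic('top','t13'); cubes(im,m,'top',dict(blu=[.408,-.3315]))
go([.4086,-.3318,.024],-21.5)
```

```text
yel dot [282.9  45.2] [0.4935 0.1303] rect [492.5 131.6] [30.  35.8] 84.2
red dot [284.1 100.6] [0.4897 0.0827] rect [487.8  81.1] [31.3 37.4] 86.0
grn dot [284.5 192.1] [0.482  0.0026] rect [479.6   4.9] [36.2 38.4] 84.2
[0.48049278 0.00284495]
blu dot [435.4 299.6] [ 0.4087 -0.3318] rect [ 410.3 -326.9] [42.3 32.1] 69.3
 shift [ 0.1682 -0.3404 -0.0361] turn 0.273 | jaw now -5.8 q5 0.08 z 0.1920 clk 35.8
```

Green is in. Blue is next.

Call:
play_rows(increments=[[[0,-0.045,-0.005,0],[0,-0.09,-0.01,0],[0,-0.135,-0.015,0.05],[0,-0.18,-0.02,0.1],[0.01,-0.225,-0.025,0.15],[0.03,-0.27,-0.03,0.2],[0.06,-0.315,-0.036,0.273],[0.09,-0.3404,-0.036,0.273],[0.11,-0.3404,-0.036,0.273],[0.13,-0.3404,-0.036,0.273],[0.14,-0.3404,-0.036,0.273],[0.155,-0.3404,-0.036,0.273],[0.1675,-0.3404,-0.036,0.273],[0.1675,-0.3404,-0.036,0.273],[0.1675,-0.3404,-0.036,0.273]]])

```text
clock: 37.3
position: [0.4102, -0.3317, 0.026]
orientation: [[-0.0, 0.366, 0.931], [-0.0, 0.931, -0.366], [-1.0, -0.0, 0.0]]
ft_force: [-0.3, 0.1, -0.2]
width: 0.0856
```

Call:
play_rows(increments=[[[0,0,0,0],[0,0,0,0],[0,0,0,0],[0,0,0,0],[0,0,0,0],[0,0,0,0],[0,0,0,0],[-0.02,0,0,0],[-0.05,0,0,0],[-0.09,0,0,0],[-0.13,0,0,0],[-0.13,0,0,0],[-0.13,0,0,0],[-0.13,0,0,0]]], fingers=1, force=40)

```text
clock: 38.7
position: [0.4091, -0.331, 0.1545]
orientation: [[-0.002, 0.366, 0.931], [0.002, 0.931, -0.366], [-1.0, 0.001, -0.003]]
ft_force: [0.5, -0.4, -0.6]
width: 0.0329
```

```bash
python3 -c "
from plan import *
go([*pocket(-.087),.15],-5.85)"
```

```text
shift [ 0.0049  0.2916 -0.0432] turn -0.273 | jaw now -21.5 q5 -0.33 z 0.1545 clk 38.7
```

Call:
play_rows(increments=[[[0,0.045,-0.007,0],[0,0.09,-0.014,-0.05],[0,0.135,-0.021,-0.1],[0,0.18,-0.028,-0.15],[0,0.225,-0.035,-0.2],[0,0.27,-0.043,-0.273],[0,0.2916,-0.0432,-0.273],[0,0.2916,-0.0432,-0.273],[0,0.2916,-0.0432,-0.273],[0,0.2916,-0.0432,-0.273],[0,0.2916,-0.0432,-0.273]]])

```text
clock: 39.8
position: [0.4761, -0.0457, 0.1555]
orientation: [[-0.001, 0.104, 0.995], [-0.0, 0.995, -0.104], [-1.0, -0.0, -0.001]]
ft_force: [0.7, -0.6, 1.0]
width: 0.033
```

```bash
python3 -c "
from plan import *
pic('wrist','w14')
place('b',-.087)"
```

```text
dot [281.7 282.6] [38.2 45.8] off tool [-0.      0.0013  0.0002]
full shift [ 0.1132  0.0004 -0.0008] turn -0.002 | jaw now -5.9 q5 -0.02 z 0.1557 clk 39.9
no off shift [ 0.1132  0.0017 -0.0007] turn -0.002 | jaw now -5.9 q5 -0.02 z 0.1557 clk 39.9
```

Call:
play_rows(increments=[[[0.03,0.0004,-0.0008,0],[0.06,0.0004,-0.0008,0],[0.08,0.0004,-0.0008,0],[0.09,0.0004,-0.0008,0],[0.1,0.0004,-0.0008,0],[0.106,0.0004,-0.0008,0],[0.1122,0.0004,-0.0008,0],[0.1122,0.0004,-0.0008,0],[0.1122,0.0004,-0.0008,0]]])

```text
clock: 40.75
position: [0.4771, -0.0443, 0.0446]
orientation: [[0.003, 0.102, 0.995], [-0.001, 0.995, -0.102], [-1.0, -0.0, 0.003]]
ft_force: [0.4, -0.0, 4.1]
width: 0.033
```

Call:
play_rows(increments=[[[0,0,0,0],[0,0,0,0],[0,0,0,0],[0,0,0,0],[0,0,0,0],[0,0,0,0],[-0.02,0,0,0],[-0.05,0,0,0],[-0.09,0,0,0],[-0.13,0,0,0],[-0.15,0,0,0],[-0.15,0,0,0],[-0.15,0,0,0],[-0.15,0,0,0]]], fingers=0)

```text
clock: 42.15
position: [0.475, -0.044, 0.1923]
orientation: [[-0.003, 0.102, 0.995], [0.0, 0.995, -0.102], [-1.0, -0.0, -0.003]]
ft_force: [0.0, -0.8, -0.2]
width: 0.0854
```

Run:
```python
from plan import *
im,m=pic('wrist','w15')
cubes(im,m,'wrist',dict(red=pocket(.04),grn=pocket(-.04),blu=pocket(-.087)),.046); print(pocket(-.087))
q=U-X*.155; go([*q,.15],84.15); go([*q,.05],84.15)
cv2.imwrite('pics/w15c.png',im[0:330,150:410][...,::-1])
```

```text
red dot [284.   45.7] [0.4897 0.0826] rect [490.8  84.6] [29.1 31.7] 84.2
grn dot [281.8 136.1] [0.48   0.0054] rect [479.7   1.1] [29.7 37.9] 84.2
blu dot [284.5 192.1] [ 0.4773 -0.0447] rect [475.3 -42. ] [37.2 37.9] 84.2
[ 0.47570233 -0.04391028]
 shift [ 0.0425  0.0872 -0.0831] turn -1.571 | jaw now -5.8 q5 -0.01 z 0.1922 clk 42.2
 shift [ 0.1425  0.0872 -0.0828] turn -1.571 | jaw now -5.8 q5 -0.01 z 0.1922 clk 42.2
```

View pics/w15c.png

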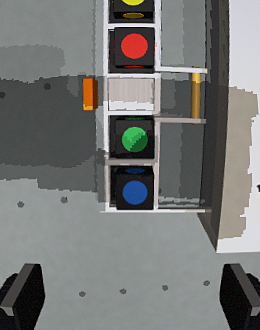

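All four cubes sit flat in pockets, with the tab at (87,93) in the crop. Now close the fingers and turn to push the tab.

Call:
play_rows(increments=[[[0,0.03,-0.03,-0.14],[0,0.06,-0.06,-0.28],[0,0.0872,-0.083,-0.42],[0,0.0872,-0.083,-0.56],[0,0.0872,-0.083,-0.7],[0,0.0872,-0.083,-0.84],[0,0.0872,-0.083,-0.98],[0,0.0872,-0.083,-1.12],[0,0.0872,-0.083,-1.26],[0,0.0872,-0.083,-1.4],[0,0.0872,-0.083,-1.571],[0.04,0.0872,-0.083,-1.571],[0.08,0.0872,-0.083,-1.571],[0.12,0.0872,-0.083,-1.571],[0.1425,0.0872,-0.083,-1.571],[0.1425,0.0872,-0.083,-1.571],[0.1425,0.0872,-0.083,-1.571],[0.1425,0.0872,-0.083,-1.571]]], fingers=1)

```text
clock: 44.0
position: [0.4031, 0.0511, 0.0521]
orientation: [[0.002, -0.995, 0.102], [0.0, 0.102, 0.995], [-1.0, -0.002, 0.0]]
ft_force: [-0.1, -0.2, 0.2]
width: -0.0001
```

Run:
```python
from plan import *
o=arm.get_obs();print(o['position'],o['ft_force'],o['width']); 
d=o['position'][:2]-U; print('local',d@X,d@Y)
go([*(U-X*.03),.05],84.15);go([*(U-X*.015),.05],84.15)
```

```text
[0.40313565 0.05114204 0.05210375] [-0.11425562 -0.23294124  0.24004939] -0.00011943421789584844
local -0.15287692275026207 0.00016098278775474398
 shift [ 0.0024 -0.1229 -0.0002] turn 0.0 | jaw now 84.2 q5 -1.37 z 0.0521 clk 44.0
 shift [ 0.0024 -0.1379 -0.0002] turn 0.0 | jaw now 84.2 q5 -1.37 z 0.0521 clk 44.0
```

Call:
play_rows(increments=[[[0,-0.01,0,0],[0,-0.02,0,0],[0,-0.025,0,0],[0,-0.03,0,0],[0,-0.035,0,0],[0,-0.041,0,0],[0,-0.047,0,0],[0,-0.053,0,0],[0,-0.059,0,0],[0,-0.065,0,0],[0,-0.071,0,0],[0,-0.077,0,0],[0,-0.083,0,0],[0,-0.089,0,0],[0,-0.095,0,0],[0,-0.101,0,0],[0,-0.107,0,0],[0,-0.113,0,0],[0,-0.118,0,0],[0,-0.122,0,0]]])

```text
clock: 46.0
position: [0.5215, 0.0384, 0.051]
orientation: [[-0.006, -0.995, 0.102], [-0.0, 0.102, 0.995], [-1.0, 0.006, -0.001]]
ft_force: [-11.2, 0.1, 8.8]
width: -0.0002
```

Call:
play_rows(increments=[[[0,-0.003,0,0],[0,-0.006,0,0],[0,-0.009,0,0],[0,-0.011,0,0],[0,-0.012,0,0],[0,-0.012,0,0]]])

```text
clock: 46.6
position: [0.5347, 0.037, 0.0509]
orientation: [[-0.002, -0.995, 0.101], [-0.001, 0.101, 0.995], [-1.0, 0.002, -0.001]]
ft_force: [-5.0, -2.0, 1.5]
width: 0.0001
```

Run:
```python
from plan import *
o=arm.get_obs();print(o['position'],o['ft_force'],o['width']); 
d=o['position'][:2]-U; print('local',d@X,d@Y)
```

```text
[0.53473857 0.03704969 0.05094259] [-4.99747145 -2.04067512  1.54980647] 0.00013649897230410944
local -0.020523011490634496 -0.00044442349377629616
```

Call:
play_rows(increments=[[[0,-0.001,0,0],[0,-0.002,0,0],[0,-0.003,0,0],[0,-0.003,0,0]]])

```text
clock: 47.0
position: [0.5379, 0.0367, 0.0509]
orientation: [[-0.002, -0.995, 0.101], [-0.001, 0.101, 0.995], [-1.0, 0.002, -0.001]]
ft_force: [-5.4, -1.6, 1.8]
width: -0.0001
```

Call:
play_rows(increments=[[[0,-0.001,0,0],[0,-0.002,0,0],[0,-0.003,0,0],[0,-0.003,0,0]]])

```text
clock: 47.4
position: [0.5383, 0.0367, 0.0509]
orientation: [[-0.008, -0.995, 0.102], [-0.0, 0.102, 0.995], [-1.0, 0.008, -0.001]]
ft_force: [-11.3, -0.2, 6.8]
width: 0.0
```

Call:
play_rows(increments=[[[0,-0.001,0,0],[0,-0.002,0,0],[0,-0.003,0,0],[0,-0.004,0,0],[0,-0.004,0,0],[0,-0.004,0,0]]])

```text
clock: 48.0
position: [0.5385, 0.0367, 0.0509]
orientation: [[-0.016, -0.995, 0.102], [0.0, 0.102, 0.995], [-1.0, 0.016, -0.001]]
ft_force: [-20.5, 1.1, 15.1]
width: 0.0003
```

It takes 20 N with no further travel, so the tray is at its stop. Back off and check that it stays shut.

Call:
play_rows(increments=[[[0,0.003,0,0],[0,0.006,0,0],[0,0.01,0,0],[0,0.02,0,0],[0,0.05,0,0],[-0.03,0.08,0,0],[-0.08,0.1,0,0],[-0.13,0.1,0,0],[-0.15,0.1,0,0],[-0.15,0.1,0,0],[-0.15,0.1,0,0]]], fingers=0)

```text
clock: 49.1
position: [0.4463, 0.0466, 0.2015]
orientation: [[0.002, -0.995, 0.102], [0.0, 0.102, 0.995], [-1.0, -0.002, 0.0]]
ft_force: [-0.4, 0.3, -0.6]
width: 0.0855
```

Run:
```python
from plan import *
np.set_printoptions(precision=4,suppress=True)
im,m=pic('wrist','w16');tp,mt=pic('top','t16')
h=cv2.cvtColor(im,cv2.COLOR_RGB2HSV);r=((h[...,0]>5)&(h[...,0]<18)&(h[...,1]>150)&(h[...,2]>90)).astype(np.uint8)
n,l,s,c=cv2.connectedComponentsWithStats(r)
for i in range(1,n):
  if s[i,4]>40: q=onz(m,'wrist',*c[i],.064);print(s[i],c[i].round(1),q,'local',(q[:2]-U)@X,(q[:2]-U)@Y)
# knob
h=cv2.cvtColor(tp,cv2.COLOR_RGB2HSV);r=(((h[...,0]<8)|(h[...,0]>172))&(h[...,1]>150)&(h[...,2]>100)).astype(np.uint8);r[:,:345]=0
k=max(cv2.findContours(r,0,1)[0],key=cv2.contourArea);P=np.array([onz(mt,'top',*p[0],.024)[:2] for p in k],np.float32);print('knob',cv2.minAreaRect(P*1000))
o=arm.get_obs();print(o['position'],o['clock'])
go([.60,-.24,.22],19)
cv2.imwrite('pics/c16.png',np.hstack([cv2.resize(im,(440,330)),cv2.resize(tp[90:330,190:450],(357,330))])[...,::-1])
```

```text
[267 267  26  30 688] [279.8 281.3] [0.5354 0.0364 0.064 ] local -0.019787917954536677 -0.0009889276330796437
[503 337  27  10  50] [517.1 341.5] [0.7001 0.3624 0.064 ] local 0.11083247689642506 0.34010199333187613
[505 341  24  28 128] [516.8 352.6] [0.7268 0.3723 0.064 ] local 0.13634793425327327 0.3526092776036271
knob ((624.9892578125, -261.98486328125), (32.41566848754883, 33.07841491699219), 20.0819034576416)
[0.4453 0.0465 0.1999] 49.2
 shift [-0.0203 -0.183  -0.2693] turn 1.137 | jaw now 84.2 q5 -1.39 z 0.1999 clk 49.2
```

View pics/c16.png

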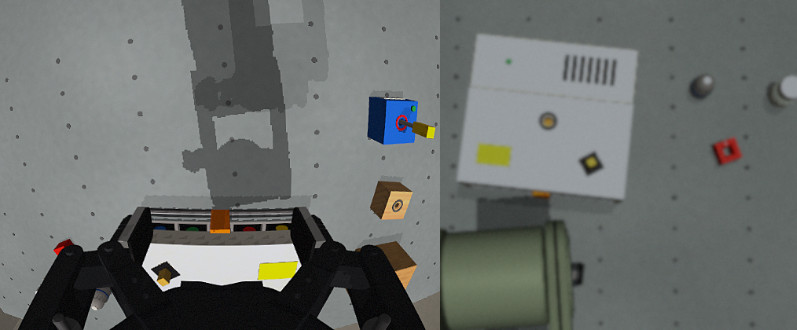

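The wrist half shows the tray shut: the tab at (220,220) is flush with the unit and the cubes are visible under the roof. The pin stands upright in the terminal. The knob hasn't moved; it is at (727,151) in the right half.

Call:
play_rows(increments=[[[-0.01,-0.02,-0.04,0.14],[-0.02,-0.045,-0.08,0.28],[-0.02,-0.07,-0.12,0.42],[-0.02,-0.095,-0.16,0.56],[-0.02,-0.12,-0.2,0.7],[-0.02,-0.15,-0.24,0.84],[-0.02,-0.18,-0.28,0.98],[-0.02,-0.2,-0.29,1.129],[-0.02,-0.21,-0.29,1.129],[-0.02,-0.21,-0.29,1.129],[-0.02,-0.21,-0.29,1.129],[-0.02,-0.21,-0.29,1.129],[-0.02,-0.21,-0.29,1.129]]])

```text
clock: 50.5
position: [0.6248, -0.2623, 0.2217]
orientation: [[0.0, -0.335, 0.942], [-0.0, 0.942, 0.335], [-1.0, -0.0, 0.0]]
ft_force: [-0.4, -0.2, -0.8]
width: 0.0854
```

```bash
cat >> plan.py <<'E'
def rect(im,m,name,p,z,rad,mask,vmin):
    h=cv2.cvtColor(im,cv2.COLOR_RGB2HSV);u,v=proj(m,name,[*p,z]);mm=np.zeros(im.shape[:2],np.uint8);cv2.circle(mm,(int(u),int(v)),rad,1,-1)
    b=(mask(h)&(h[...,2]>vmin)).astype(np.uint8)*mm
    k=max(cv2.findContours(b,0,1)[0],key=cv2.contourArea)
    P=np.array([onz(m,name,*q[0],z)[:2] for q in k],np.float32);r=cv2.minAreaRect(P*1000);print('px',np.round([u,v],1),np.round(r[0],1),np.round(r[1],1),round(r[2]%90,1));return r
red=lambda h:((h[...,0]<8)|(h[...,0]>172))&(h[...,1]>150)
brass=lambda h:(h[...,0]>14)&(h[...,0]<30)&(h[...,1]>80)
E
python3 - <<'E'
from plan import *
im,m=pic('wrist','w17');o=arm.get_obs();print(o['position'],np.linalg.norm(o['qvel']))
for v in(60,110,150,180):rect(im,m,'wrist',[.6247,-.2625],.024,45,red,v)
go([.6245,-.2625,.021],19.5)
E
```

```text
[ 0.62495014 -0.2624303   0.22184288] 0.008987873792344
px [280.8 177.5] [ 623.3 -261. ] [33.6 37.7] 19.6
px [280.8 177.5] [ 624. -263.] [33.6 33.5] 19.6
px [280.8 177.5] [ 624.2 -263.5] [33.6 32.4] 19.6
px [280.8 177.5] [ 627.  -273.3] [30.7 12.1] 19.5
 shift [ 2.008e-01  2.000e-04 -5.000e-04] turn 0.001 | jaw now 19.6 q5 -0.76 z 0.2218 clk 50.5
```

Call:
play_rows(increments=[[[0.04,-0.0005,-0.0008,0],[0.08,-0.0005,-0.0008,0],[0.12,-0.0005,-0.0008,0],[0.15,-0.0005,-0.0008,0],[0.17,-0.0005,-0.0008,0],[0.185,-0.0005,-0.0008,0],[0.195,-0.0005,-0.0008,0],[0.2,-0.0005,-0.0008,0],[0.2,-0.0005,-0.0008,0],[0.2,-0.0005,-0.0008,0]]])

```text
clock: 51.55
position: [0.6255, -0.2643, 0.0223]
orientation: [[0.002, -0.334, 0.943], [-0.001, 0.943, 0.334], [-1.0, -0.001, 0.001]]
ft_force: [-0.1, -0.2, -0.4]
width: 0.0851
```

Call:
play_rows(increments=[[[0,0,0,0],[0,0,0,0],[0,0,0,0],[0,0,0,0],[0,0,0,0],[0,0,0,0],[0,0,0,0],[-0.02,0,0,0],[-0.05,0,0,0],[-0.09,0,0,0],[-0.13,0,0,0],[-0.17,0,0,0],[-0.2,0,0,0],[-0.2,0,0,0],[-0.2,0,0,0]]], fingers=1, force=40)

```text
clock: 53.05
position: [0.6245, -0.2639, 0.2211]
orientation: [[-0.0, -0.333, 0.943], [-0.0, 0.943, 0.333], [-1.0, 0.0, -0.0]]
ft_force: [0.4, 0.1, -0.4]
width: 0.0331
```

Run:
```python
from plan import *
im,m=saved('top')
for v in (60,100,130):rect(im,m,'top',[.593,-.0407],.11,9,brass,v)
go([.593,-.0407,.20])
```

```text
px [300. 208.] [594.  -40.7] [14.2 16.1] 0.3
px [300. 208.] [594.  -40.7] [10.1 12. ] 0.3
px [300. 208.] [594.  -40.7] [6.1 8. ] 0.3
 shift [0.0211 0.2209 0.0447] turn 0 | jaw now 19.5 q5 -0.76 z 0.2211 clk 53.0
```

Call:
play_rows(increments=[[[0,0.045,0.01,0],[0,0.09,0.02,0],[0,0.135,0.03,0],[0,0.175,0.035,0],[0,0.198,0.037,0],[0,0.198,0.037,0],[0,0.198,0.037,0],[0,0.198,0.037,0],[0,0.198,0.037,0]]])

```text
clock: 53.95
position: [0.5937, -0.0662, 0.2205]
orientation: [[-0.001, -0.332, 0.943], [-0.0, 0.943, 0.332], [-1.0, 0.0, -0.001]]
ft_force: [-0.9, 0.4, -0.4]
width: 0.0329
```

Run:
```python
from plan import *
im,m=pic('wrist','w18');o=arm.get_obs();print(o['position'],np.linalg.norm(o['qvel']))
u,v=proj(m,'wrist',[.593,-.0407,.11]).round().astype(int);print(u,v)
for t in (60,110,150,190):rect(im,m,'wrist',[.593,-.0407],.11,22,brass,t)
y0=max(v-60,0);cv2.imwrite('pics/w18c.png',cv2.resize(im[y0:y0+150,u-100:u+100],None,fx=4,fy=4,interpolation=cv2.INTER_CUBIC)[...,::-1]);print('crop origin',u-100,y0)
```

```text
[ 0.59377011 -0.06611204  0.22071897] 0.005640403265984787
291 174
px [291.2 174.4] [592.3 -39.8] [11.7 15.4] 28.6
px [291.2 174.4] [592.8 -40.9] [11.2 11.4] 29.4
px [291.2 174.4] [586.3 -39.4] [0.8 1.6] 19.5
px [291.2 174.4] [586.8 -39.6] [0.8 0. ] 19.5
crop origin 191 114
```

View pics/w18c.png

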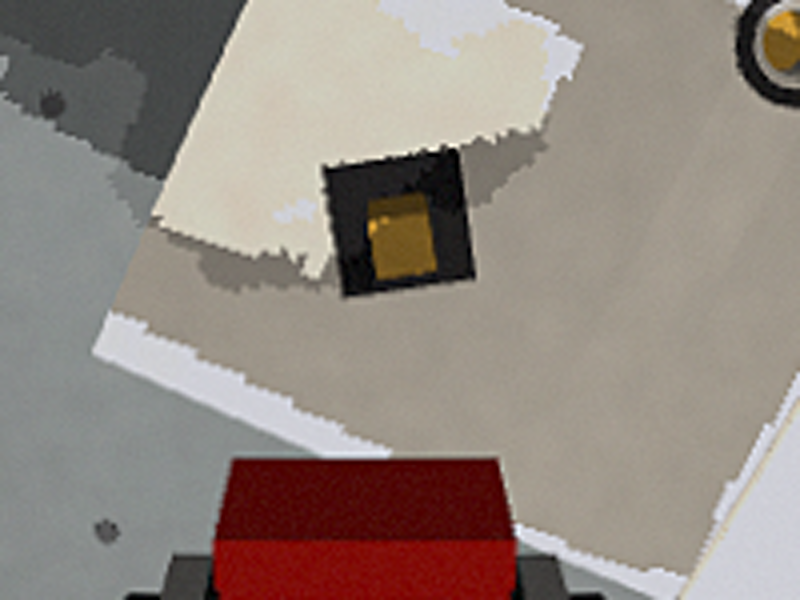

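The crop shows the shaft's top face centred near (402,250) on its black square. That gives (0.5928,-0.0409) with a yaw of 29.4° and an 11.3 mm measured side, against 12 mm expected.

Run:
```python
from plan import *
im,m=saved('wrist');o=arm.get_obs();p=o['position'];R=np.array(o['orientation'])
for t in(110,140):
  r=rect(im,m,'wrist',p[:2],p[2]+.003,60,red,t);q=np.array([r[0][0]/1e3,r[0][1]/1e3,p[2]]);print('off tool',R.T@(q-p))
go([.5928,-.0409,.14],29.4);go([.5928,-.0409,.115],29.4)
```

```text
px [280.7 283.4] [593.7 -64.7] [33.7 33.4] 19.4
off tool [-2.63588287e-07  1.38656795e-03  3.91162224e-04]
px [280.7 283.4] [597.5 -74.9] [33.3 11.5] 19.4
off tool [-2.73725426e-07 -9.56195557e-03  6.06952356e-04]
 shift [0.0807 0.0241 0.0075] turn -0.175 | jaw now 19.4 q5 -0.47 z 0.2207 clk 54.0
 shift [0.1057 0.0241 0.0075] turn -0.175 | jaw now 19.4 q5 -0.47 z 0.2207 clk 54.0
```

Call:
play_rows(increments=[[[0,0.0231,0.0071,-0.1],[0.04,0.0231,0.0071,-0.175],[0.07,0.0231,0.0071,-0.175],[0.08,0.0231,0.0071,-0.175],[0.084,0.0231,0.0071,-0.175],[0.086,0.0231,0.0071,-0.175],[0.088,0.0231,0.0071,-0.175],[0.09,0.0231,0.0071,-0.175],[0.092,0.0231,0.0071,-0.175],[0.094,0.0231,0.0071,-0.175],[0.096,0.0231,0.0071,-0.175],[0.096,0.0231,0.0071,-0.175],[0.096,0.0231,0.0071,-0.175]]])

```text
clock: 55.3
position: [0.5926, -0.0409, 0.1252]
orientation: [[-0.0, -0.493, 0.87], [-0.0, 0.87, 0.493], [-1.0, -0.0, -0.0]]
ft_force: [0.4, -0.6, 0.1]
width: 0.0331
```

Call:
play_rows(increments=[[[0.002,0,0,0],[0.004,0,0,0],[0.006,0,0,0],[0.008,0,0,0],[0.01,0,0,0],[0.012,0,0,0],[0.013,0,0,0],[0.013,0,0,0],[0.013,0,0,0]]])

```text
clock: 56.2
position: [0.5926, -0.0409, 0.1122]
orientation: [[-0.0, -0.493, 0.87], [-0.0, 0.87, 0.493], [-1.0, -0.0, -0.0]]
ft_force: [0.9, 0.3, 0.2]
width: 0.0332
```

Call:
play_rows(increments=[[[0,0,0,0],[0,0,0,0],[0,0,0,0],[0,0,0,0],[0,0,0,0],[0,0,0,0],[0,0,0,0],[-0.02,0,0,0],[-0.05,0,0,0],[-0.09,0,0,0],[-0.12,0,0,0],[-0.12,0,0,0],[-0.12,0,0,0],[-0.12,0,0,0]]], fingers=0)

```text
clock: 57.6
position: [0.5918, -0.0407, 0.2308]
orientation: [[-0.003, -0.493, 0.87], [0.0, 0.87, 0.493], [-1.0, 0.002, -0.002]]
ft_force: [0.1, 0.5, 0.3]
width: 0.0856
```

Run:
```python
from plan import *
im,m=pic('wrist','w19');o=arm.get_obs();print(o['position'],o['clock'])
for t in(110,140):rect(im,m,'wrist',[.5928,-.0409],.114,50,red,t)
u,v=proj(m,'wrist',[.5928,-.0409,.114]).round().astype(int)
cv2.imwrite('pics/w19c.png',cv2.resize(im[max(v-90,0):v+60,u-100:u+100],None,fx=4,fy=4,interpolation=cv2.INTER_CUBIC)[...,::-1])
```

```text
[ 0.59175592 -0.0407471   0.23052036] 57.65
px [282.1 202.7] [592.9 -40.1] [33.7 33.2] 29.5
px [282.1 202.7] [592.9 -40. ] [33.6 33.2] 29.2
```

View pics/w19c.png

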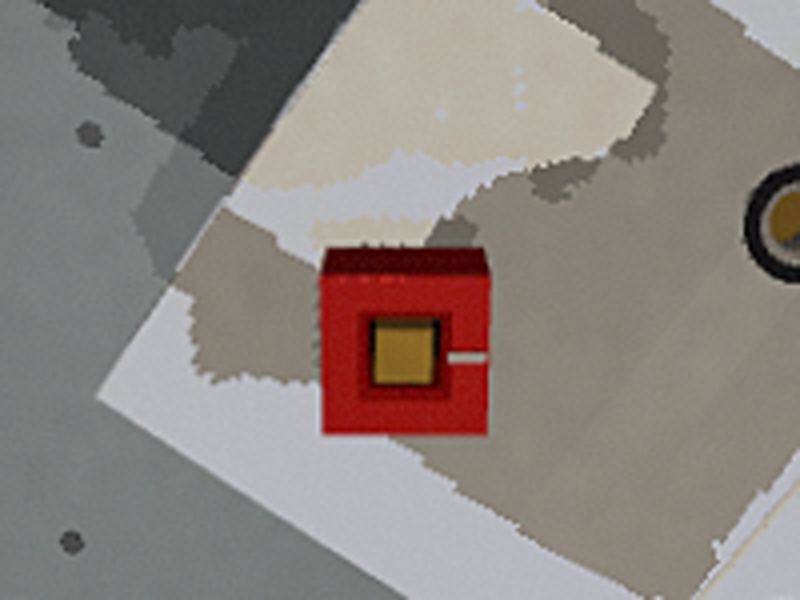

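The knob sits on the shaft: the brass is centred in the bore at (404,352), the white line is on top, and the top face at z 0.114 measures 33.5 mm. One last look at everything else.

Run:
```python
from h import *
a,m=pic('top','t20'); b,m2=pic('scene','s20')
cv2.imwrite('pics/f.png',np.hstack([cv2.resize(a[90:330,95:475],(480,303)),cv2.resize(b[80:420,150:470],(285,303))])[...,::-1])
```

View pics/f.png

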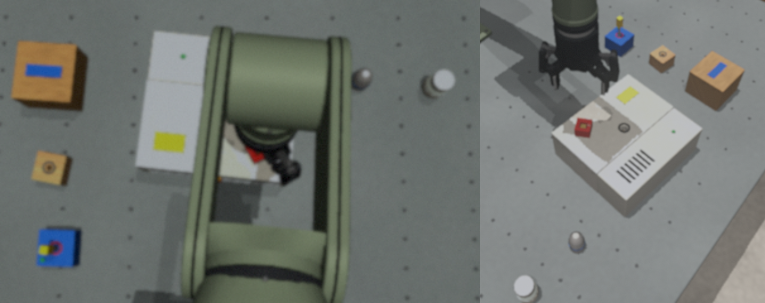

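The tray is shut, the pin stands upright in the terminal, the knob is on its shaft, the bystanders are in place and the robot touches nothing.

```bash
python3 -c "
from h import *
print(arm.get_obs()['clock'],arm.sign_off())"
```

```text
the job is handed in; nothing more can be done
57.75 None
```

I completed every step of the task and handed the job in at 57.75 s of the 210 s allowed. The hand-in gives no verdict, so these are my own last checks:

- **Latch and tray release:** I pressed the latch with the pin down the access hole (about 6 N), and the picture taken then showed the tray fully out.
- **Pin:** It is released and upright in the terminal. Its grip top measured about 1 mm from the terminal axis, at the size expected with the pin fully home.
- **Cubes:** All four were present, one to a pocket and flat on the floor, within about 2 mm of pocket centre. One later reading of the green cube was 2.6 mm off, but only part of its dot showed in that reading.
- **Tray:** I pushed it until it took 20 N with no further travel. It was still shut about 1 s after I backed off and looked shut in the last picture. I judged the latch by this, as the joint value cannot be read.
- **Knob:** It is right side up and fully down, with the shaft centred in its bore. It measured about 1 mm from the shaft position, and its yaw matched the shaft's (29.4°).
- **Objective, jar and carton:** By eye they had not moved in the last picture; I did not re-measure them. The gripper was clear of everything.

No check failed. The one disagreement was how far off-centre the pin sat in the jaws, which I read as 3 to 6 mm. A small correction from the side forces settled it, and the pin then went into the terminal freely.

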